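# Lock the counter jar in its cradle and screw its lid tight

## Robot

A 6-joint arm with a two-finger parallel gripper is mounted at the origin on the work surface. World frame = base frame: x ahead of the robot, y to its left, z up, the work surface at z = 0. Lengths are in m, angles in rad, forces in N, time in s.
With the tool pointing down it reaches from about 0.3 to 0.775 m from the base axis. Payload 14.6 kg.
Tool frame: the origin (TCP) lies between the finger pads; the fingertips stand 8 mm ahead of it and the grasp point (between the pads) lies 11 mm behind it (ctrl.tip_reach is the distance from the TCP to the fingertips, in m); y points along the fingers, z is the direction in which the jaws open and shut, and the axes are right-handed (so a half turn about y gives the same grasp; the last joint's range is limited). The gripper opens to 94 mm and grips with 3 to 60 N. Pads are 16 mm wide; open, the fingers measure 119 mm over their backs; the gripper's body (75 mm by 177 mm) begins 78 mm behind the grasp point.
Start: joints at [-1.2, 0.3, 1.521, -0, 1.321, -0.067], TCP at [0.233, -0.498, 0.189] pointing down, gripper open.
Joint ranges: [-3.03, 3.03], [-0.79, 2.21], [0.23, 2.52], [-1.04, 4.18], [0, 3.07], [-2.55, 2.55]. Speed limits (rad/s): [2.22, 2.22, 2.57, 3.14, 3.14, 3.14].

## Interface

Orientations are given as [roll, pitch, yaw] about the fixed x, y, z axes, in that order (R = Rz(yaw) Ry(pitch) Rx(roll)).
In Python, from station import ctrl gives the robot as it stands.
- The arm moves only by the tool play_rows, never from a script. Its arguments are lists of equal length, an entry for each row: "twist": the turn, a rotation vector about the world's x, y, z as a fraction of full scale, a list of three; "travel": the shift along the world's x, y, z as a fraction of full scale, a list of three; "grip": the gripper's target within -1 to 1 (shut at 1, half-way at 0, fully open at -1). A call has 1 to 12 rows; each row shifts and turns the commanded pose from where the row before left it; what a row does not reach is not made up. Full scale, the value 1, is 5 cm for a shift and 90 degrees for a turn. A row lasts 1/10 s, in which the tool goes at most 50 mm and 8.59 degrees, less where a joint would pass 70% of its speed; a pose out of reach is approached as far as the arm can. A call with a number of a shift or a turn outside -1 to 1 is refused whole. A call with a gripper value outside its range is refused whole. The fingers move at their own pace and stop on an object; "force" is the grip in N (left out, the last holds). Time passes only in rows, so rows that do not move let the fingers close. It gives the time, the measured TCP pose, the force and the opening at its end, in the units of the state.
- ctrl.get_obs(): the state, without advancing time (a new reading comes with each control period).
- ctrl.camera(name): name is "side" or "top"; returns a dict with "img" (480x640x3 uint8, red, green, blue), "vfov" (degrees; the focal length in pixels is half the picture's height over the tangent of half this angle, whatever the lens; pixels are square), "cx", "cy" (the principal point, pixels), "rvec" (rotation vector, rad) and "tvec" (3), from world to camera coordinates, as OpenCV has them. Camera axes: x right, y down, z forward; pixel columns grow to the right and rows downward; lengths in m; the calibration is good to about 2 mm. A picture is of the moment at which its call begins. There is no depth.
- ctrl.hand_in(): hands the job in, once; it reports no verdict.
Trained networks look in a picture, given as the dict that the camera call returned (one of the last four; its "shot" number tells which), for a name from the list of things; names that differ only in an ending like _2 or _b are one class to them, and where a whole thing is asked for, a point or a joint stands for the part that bears it (a point fixed in the world has none). Each returns a list of dicts, best first, with "confidence" (0 to 1); they miss things now and then, are a little off and sometimes report something else, mostly with a low value. They report only what shows in the picture. A call takes as long as a camera call. They do not tell look-alikes from the thing itself.
- ctrl.boxes_of(name, picture): "point" ([column, row] in pixels, amid what is visible of it).
- ctrl.trace(name, picture): "pixels" (480x640 bool, what is visible of it) and "point" ([column, row] in pixels, amid what is visible of it).
The state is a dict: "time_s": time; "qpos": joint angles; "joint_vel": joint speeds; "tau": joint torques, N m; "ee_pos": TCP position; "eef_rot": TCP orientation; "force": force on the tool from outside, world axes, zero at the start; "moment": the same for the moment, N m; "grip_width": finger opening in m.
Only numpy, scipy, OpenCV 4.12 (cv2) and the standard library are available. Lean on these libraries where they do the work, as an engineer would, in place of code of your own. Each camera call takes 0.05 s, during which the arm holds its last target.

## Task

Get the counter jar ready to be carried to class. First slide the lock grip on its cradle all the way to the end stop; then set the ribbed lid with the grip bar level on top of the jar's thread, turn it back (anticlockwise) until it drops into the thread start, and turn it clockwise until it is fully tight against its stop. Leave the other loose things on the table where they are and let go of the lid.

Things in the scene. Friction and masses are not known exactly. Their poses are not given: they have to be found in the camera images.
- cradle: Light wooden cradle board fixed to the table, 210 x 250 x 20 mm, holding a white plastic jar upright and immovable (body 104 mm wide, shoulder 110 mm above the table). Origin: on the table under the jar's axis; z up. The lock is 108 mm to its -x side (towards the robot at yaw 0) and slides along the cradle's +y axis.
- jar_mouth (a point): Centre of the jar's open mouth, on its axis, 153 mm above the table; axes as the cradle's. Mouth 66 mm wide; the neck widens to 72 mm over 9 mm, so a lid within 3 mm centres itself. Three equal coarse threads (82 mm across, lead 30 mm) end in raised stops: a lid lying on top turns clockwise only to the stop; turned anticlockwise (from above) it drops about 12 mm into a thread start.
- tight_mark0 (a point): Where lid_nub is when the lid is tight: 47 mm from the jar's axis along the cradle's +x, 138 mm above the table, over a raised rib on the jar. Any of the three marks will do.
- tight_mark1 (a point): The same, 120 degrees anticlockwise of tight_mark0.
- tight_mark2 (a point): The same, 240 degrees anticlockwise of tight_mark0.
- lid_bar (a point): Centre of the grip bar on the lid: bar 76 mm long (lid's x), 16 wide (y), 30 high, on the lid's axis. Grey cap, 94 mm across, 30.5 high, ribbed skirt, 0.14 kg; starts flat on the table, bar centre 45.5 mm above its lower rim. Bar centre above jar_mouth: 32 to 42 mm on top of the threads, 26 to 27 in the thread start, 21 tight. It must be free to sink as it turns: straddle the bar with little play.
- lid_nub (a point): Nub on the lid's skirt, 47 mm from its axis along +x (in line with the bar), 10 mm above its lower rim; one of three inner lugs is under it. Nub 0 to 50 degrees anticlockwise of a mark: lid lies on top of the thread. At 68 to 78 degrees it drops into the start, then screws clockwise about 73 degrees, sinking 6 mm, to the mark.
- lock (a joint): Travel of the lock: 0 fully open, 0.070 m at the end stop; it grows as the lock slides along the cradle's +y. Sliding takes about 2 N (friction) and it stays where it is left.
- lock_grip (a point): On the lock's upright black grip (26 mm along cradle x, 20 mm along y, top 101 mm above the table), on its middle axis, 78 mm above the table. Under it is a steel carriage, 28 x 44 mm, top 36 mm above the table; the track is lower than 40 mm.
- cup: White mug, 84 mm across, 100 mm high, a bystander. Origin: centre of its underside.
- flat_lid: Plain flat grey lid without bar, 90 mm across, 16 mm high, a bystander. Origin: centre of its underside.
- tub: Closed white tub, 70 mm across, 110 mm high, a bystander. Origin: centre of its underside.
- block: Wooden 70 mm cube, a bystander. Origin: centre of its underside.
Things that resemble listed ones, but are neither listed nor needed, are in the scene too. What is shaped like the part that bears lid_bar but blue or turquoise is not meant.

How it is judged:
By the outcome, as a careful person would: the job done as asked, in the order asked, and still so for the second after the job is handed in, with the robot touching nothing.
It also fails if it takes over 64 s, if anything falls off the work surface, if the arm or the gripper's body presses on something with over 40 N, if the wrist force passes 120 N, or if a joint passes its speed limit or range.

## Working session

There is one attempt and no reset: what is moved stays moved. The work goes in short steps, Python scripts to look and compute and a tool call to move; the robot and the scene stay as the last step left them, time stands still between calls to the robot, and variables do not carry over. Pictures are saved under pics/ and viewed, and the job is handed in when it is done.

Besides the shell and the picture viewer there is one more tool, called after "Call:" as a command line: name --argument value ..., lists and objects as JSON in quotes. play_rows: Moves the arm, as the interface text tells. Its arguments: {"type":"object","properties":{"twist":{"type":"array"},"travel":{"type":"array"},"grip":{"type":"array"},"force":{"type":"number"}},"required":["twist","travel","grip"]}

```bash
ls; mkdir -p pics; cat > h.py <<'E'
import numpy as np, cv2
from station import ctrl
def K(c):
    f=240/np.tan(np.radians(c["vfov"])/2); return np.array([[f,0,c["cx"]],[0,f,c["cy"]],[0,0,1]])
def P(c):
    R=cv2.Rodrigues(np.array(c["rvec"],float))[0]; return R,np.array(c["tvec"],float).ravel()
def proj(c,p):
    R,t=P(c); q=K(c)@(R@np.array(p,float)+t); return q[:2]/q[2]
def atz(c,uv,z):
    R,t=P(c); d=R.T@np.linalg.solve(K(c),[uv[0],uv[1],1]); o=-R.T@t
    return o+d*(z-o[2])/d[2]
def save(c,n,crop=None,s=1):
    im=c["img"][...,::-1]
    if crop: x0,y0,x1,y1=crop; im=im[y0:y1,x0:x1]
    im=cv2.resize(im,None,fx=s,fy=s,interpolation=cv2.INTER_CUBIC); cv2.imwrite("pics/"+n,im)
def tri(cs,uvs):
    A=[];
    for c,uv in zip(cs,uvs):
        R,t=P(c); M=K(c)@np.c_[R,t]; A+= [uv[0]*M[2]-M[0],uv[1]*M[2]-M[1]]
    v=np.linalg.svd(np.array(A))[2][-1]; return v[:3]/v[3]
E
python3 - <<'E'
from h import *
o=ctrl.get_obs(); print(o)
for n in("side","top"):
    c=ctrl.camera(n); save(c,n+"0.png"); R,t=P(c); print(n,c["vfov"],c["cx"],c["cy"],-R.T@t, R[2])
    for k in["cradle","lid_bar","lid_nub","lock_grip","lock","jar_mouth","tight_mark0","cup","flat_lid","tub","block"]:
        try:
            print(k,[(np.round(d["point"]).tolist(),round(d["confidence"],2)) for d in ctrl.boxes_of(k,c)])
        except Exception as e: print(k,e)
E
```

```text
pics
{'time_s': 0.0, 'qpos': array([-1.19958767e+00,  3.00467660e-01,  1.52154700e+00, -3.36480556e-05,
        1.32069109e+00, -6.65846113e-02]), 'joint_vel': array([-0.00096655, -0.00094991,  0.00240056, -0.00116948,  0.00099356,
        0.00195767]), 'tau': array([ 5.19327496e-04, -5.31811953e+01, -3.52741134e+01,  7.08593940e-02,
        2.43858341e-02, -8.56647557e-05]), 'ee_pos': array([ 0.23306805, -0.49788289,  0.18830264]), 'eef_rot': array([-1.57190913e+00,  4.15407247e-05, -2.70379106e+00]), 'force': array([-0.16651735, -0.01918958,  0.48280444]), 'moment': array([-0.00892166,  0.0037306 , -0.02482267]), 'grip_width': 0.09366561204348796}
side 54.41297683177908 323.91890315567514 237.30998871245143 [0.10764802 0.68842212 0.62057342] [ 0.47678653 -0.68034631 -0.55659995]
cradle [([311.0, 256.0], 0.68)]
lid_bar [([282.0, 364.0], 0.93), ([356.0, 392.0], 0.78), ([168.0, 366.0], 0.68)]
lid_nub [([281.0, 360.0], 0.71), ([364.0, 395.0], 0.6), ([170.0, 366.0], 0.58)]
lock_grip [([357.0, 248.0], 0.77), ([346.0, 175.0], 0.56)]
lock [([357.0, 247.0], 0.9), ([418.0, 196.0], 0.53), ([314.0, 254.0], 0.48)]
jar_mouth [([313.0, 258.0], 0.56)]
tight_mark0 [([314.0, 252.0], 0.64)]
cup [([418.0, 198.0], 0.8), ([283.0, 361.0], 0.6)]
flat_lid [([195.0, 309.0], 0.76)]
tub [([344.0, 175.0], 0.57)]
block [([282.0, 438.0], 0.91)]
top 55.82687571593528 323.00939971640594 237.33676384503562 [0.37778555 0.06342338 1.09131976] [ 0.17146397  0.01557793 -0.98506722]
cradle [([351.0, 227.0], 0.93)]
lid_bar [([238.0, 334.0], 0.95), ([234.0, 274.0], 0.7), ([188.0, 218.0], 0.64)]
lid_nub [([237.0, 333.0], 0.95), ([187.0, 215.0], 0.73), ([236.0, 270.0], 0.66)]
lock_grip []
lock [([367.0, 255.0], 0.57)]
jar_mouth []
tight_mark0 [([347.0, 226.0], 0.78)]
cup [([491.0, 262.0], 0.94)]
flat_lid [([246.0, 180.0], 0.71)]
tub [([482.0, 173.0], 0.75)]
block [([173.0, 314.0], 0.96)]
```

View pics/side0.png

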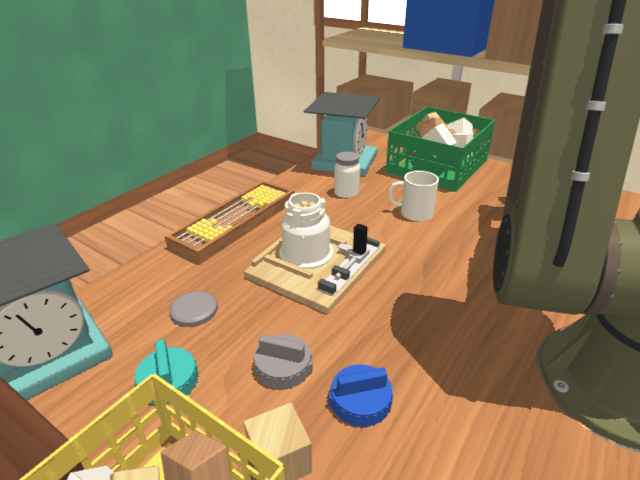

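View pics/top0.png

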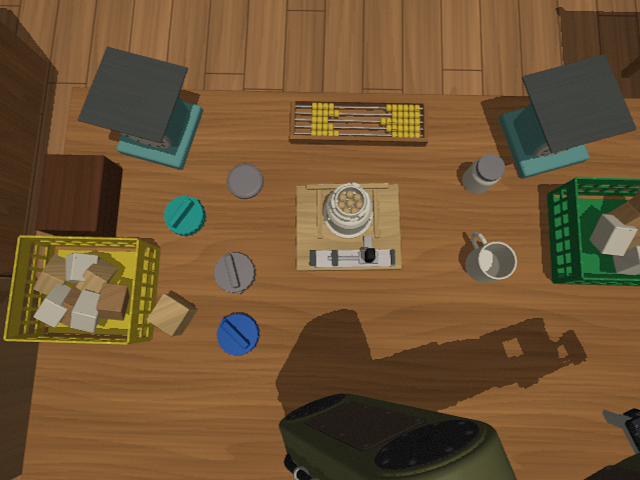

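```bash
python3 - <<'E'
import cv2
for n,b,o in (("side0",(240,160,400,320),"s_jar"),("top0",(270,140,430,310),"t_jar"),("side0",(120,310,400,430),"s_lid"),("top0",(150,180,290,370),"t_lid")):
    im=cv2.imread(f"pics/{n}.png")[b[1]:b[3],b[0]:b[2]]
    s=min(780/im.shape[1],590/im.shape[0]); cv2.imwrite(f"pics/{o}.png",cv2.resize(im,None,fx=s,fy=s,interpolation=cv2.INTER_CUBIC)); print(o,s)
E
```

```text
s_jar 3.6875
t_jar 3.4705882352941178
s_lid 2.7857142857142856
t_lid 3.1052631578947367
```

View pics/s_jar.png

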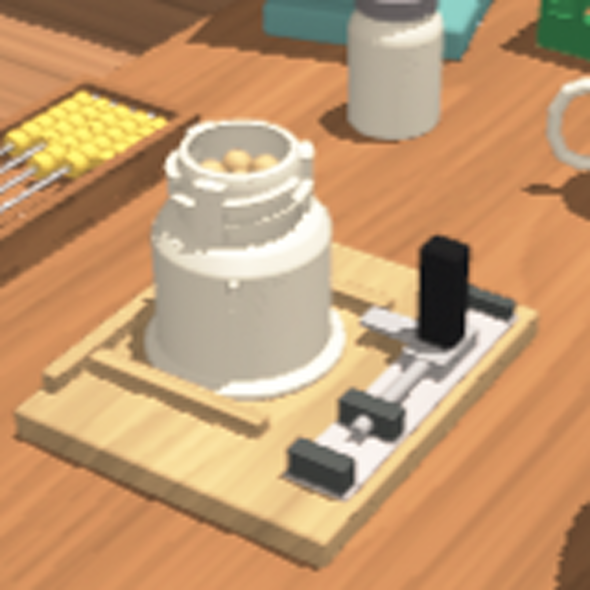

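View pics/t_jar.png

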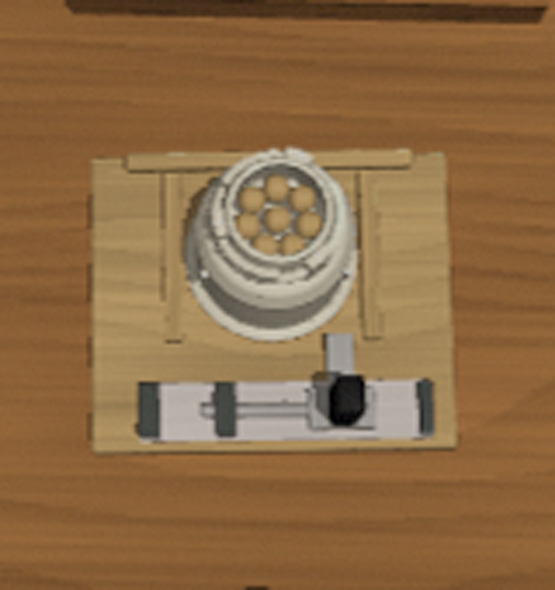

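View pics/s_lid.png

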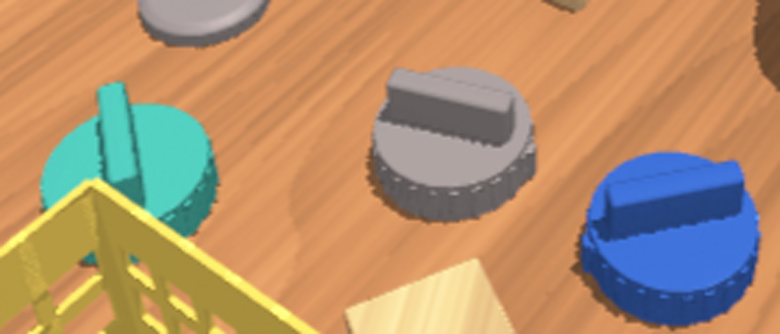

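View pics/t_lid.png

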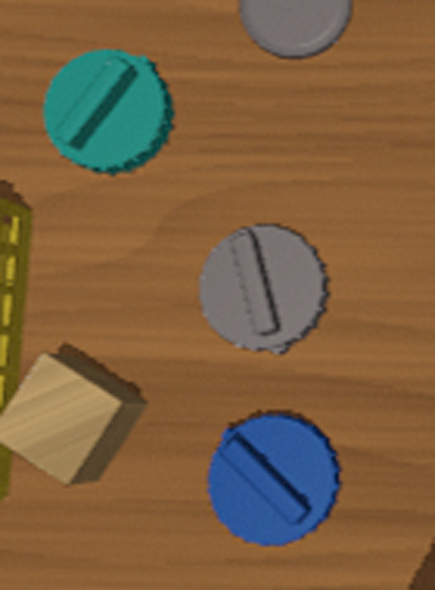

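The grey barred lid is at top (235,273) / side (282,360). Things it could be mistaken for:
- Blue barred lid: top (238,334), side (361,393).
- Turquoise barred lid: top (184,215), side (166,375).
- Plain flat lid: top (246,180), side (194,308).

The grey lid with the bar is the one described. Its nub shows at the robot-side end of the bar, about (241,293) in top. The jar and lock are at top (350,205) and (370,254). Next I'll measure them.

```bash
cat >> h.py <<'E'
from scipy.optimize import minimize
from scipy.spatial import ConvexHull
def rast(c,parts,sc=4):
    m=np.zeros((480*sc,640*sc),np.uint8)
    for pts in parts:
        q=np.array([proj(c,p) for p in pts]); q=((q+.5)*sc-.5).astype(np.float32)
        cv2.fillConvexPoly(m,np.round(cv2.convexHull(q)).astype(np.int32),1)
    return cv2.resize(m.astype(np.float32),(640,480),interpolation=cv2.INTER_AREA)
def cyl(x,y,z0,z1,r): 
    a=np.linspace(0,2*np.pi,40); return [[x+r*np.cos(t),y+r*np.sin(t),z] for t in a for z in(z0,z1)]
def box(x,y,yaw,lx,ly,z0,z1,ox=0,oy=0):
    C,S=np.cos(yaw),np.sin(yaw)
    return [[x+C*a-S*b,y+S*a+C*b,z] for a in(ox-lx/2,ox+lx/2) for b in(oy-ly/2,oy+ly/2) for z in(z0,z1)]
E
python3 - <<'E'
from h import *
import pickle
cs={n:ctrl.camera(n) for n in("side","top")}
M={}
for n,c in cs.items():
    for k in("lid_bar","lock_grip","cradle","cup","tub","flat_lid","block"):
        M[n,k]=[(d["confidence"],d["point"],d["pixels"]) for d in ctrl.trace(k,c)]
        print(n,k,[(round(a,2),np.round(p).tolist(),int(m.sum())) for a,p,m in M[n,k]])
pickle.dump((cs,M),open("m0.pkl","wb"))
print(atz(cs["top"],(235,273),.03),atz(cs["side"],(282,362),.03))
print(atz(cs["top"],(320,240),.0),atz(cs["top"],(220,240),.0))
for n,c in cs.items():
    pass
E
```

```text
side lid_bar [(0.96, [358.0, 394.0], 3259), (0.9, [280.0, 363.0], 2647), (0.75, [170.0, 367.0], 2004)]
side lock_grip [(0.43, [312.0, 259.0], 9120)]
side cradle [(0.73, [312.0, 255.0], 8952)]
side cup [(0.56, [417.0, 197.0], 1733)]
side tub [(0.78, [345.0, 174.0], 1079)]
side flat_lid [(0.93, [194.0, 309.0], 1352)]
side block [(0.68, [283.0, 438.0], 3252)]
top lid_bar [(0.9, [186.0, 217.0], 1342), (0.89, [239.0, 335.0], 1379), (0.56, [230.0, 274.0], 1328)]
top lock_grip [(0.65, [364.0, 257.0], 482)]
top cradle [(0.92, [350.0, 226.0], 8929), (0.32, [246.0, 180.0], 1019)]
top cup [(0.84, [490.0, 259.0], 1703)]
top tub [(0.6, [484.0, 177.0], 1160)]
top flat_lid [(0.63, [246.0, 180.0], 1023)]
top block [(0.85, [173.0, 316.0], 1362), (0.37, [245.0, 182.0], 1006)]
[0.47213821 0.28472468 0.03      ] [0.46172794 0.30402928 0.03      ]
[0.5609533  0.08785013 0.        ] [0.5546592 0.3327225 0.       ]
```

```bash
cat > fit.py <<'E'
from h import *
import pickle
cs,M=pickle.load(open("m0.pkl","rb"))
def lidparts(p):
    x,y,a=p; return [cyl(x,y,0,.0305,.047),box(x,y,a,.076,.016,.0305,.0605)]
T={"side":M["side","lid_bar"][1][2].astype(float),"top":M["top","lid_bar"][2][2].astype(float)}
def cost(p,views):
    s=0
    for v in views:
        r=rast(cs[v],lidparts(p)); s+=np.abs(r-T[v]).sum()/T[v].sum()
    return s
for views in(["side"],["top"],["side","top"]):
    best=None
    for a in(1.3,1.8,2.4):
        r=minimize(cost,[.467,.294,a],args=(views,),method="Nelder-Mead",options=dict(initial_simplex=[[.467,.294,a],[.48,.294,a],[.467,.31,a],[.467,.294,a+.3]],xatol=1e-4,fatol=1e-4))
        if best is None or r.fun<best.fun: best=r
    print(views,best.x,best.fun)
for v in cs:
    im=cs[v]["img"][...,::-1].copy(); m=T[v]>0; im[m]=(im[m]*.5+[0,120,0]).astype(np.uint8)
    r=rast(cs[v],lidparts(best.x)); cn=cv2.findContours((r>.5).astype(np.uint8),0,1)[0]
    cv2.drawContours(im,cn,-1,(0,0,255),1)
    x,y=(240,320) if v=="side" else(190,230); cv2.imwrite(f"pics/fit_{v}.png",cv2.resize(im[y:y+80,x:x+100],None,fx=7,fy=7,interpolation=cv2.INTER_NEAREST))
E
python3 fit.py
```

```text
['side'] [0.47307103 0.29103733 0.43178785] 0.039643936531922934
['top'] [0.4744032  0.28724184 1.31082451] 0.037838855421686746
['side', 'top'] [0.47426005 0.28840254 1.17740494] 0.1495314228201055
```

View pics/fit_side.png

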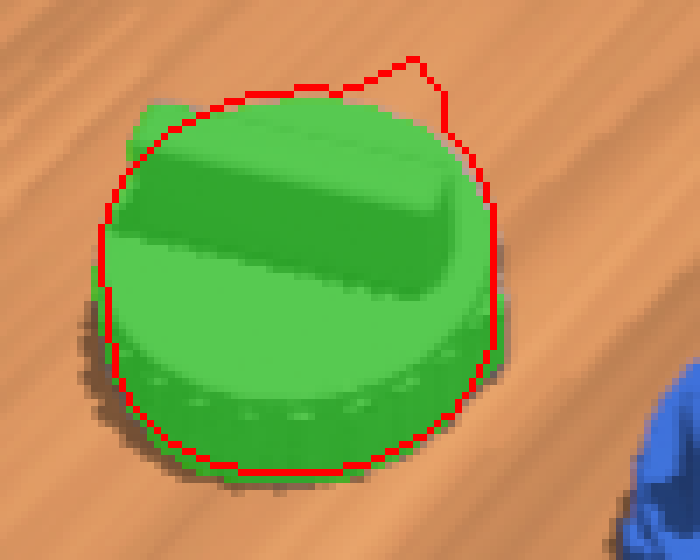

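View pics/fit_top.png

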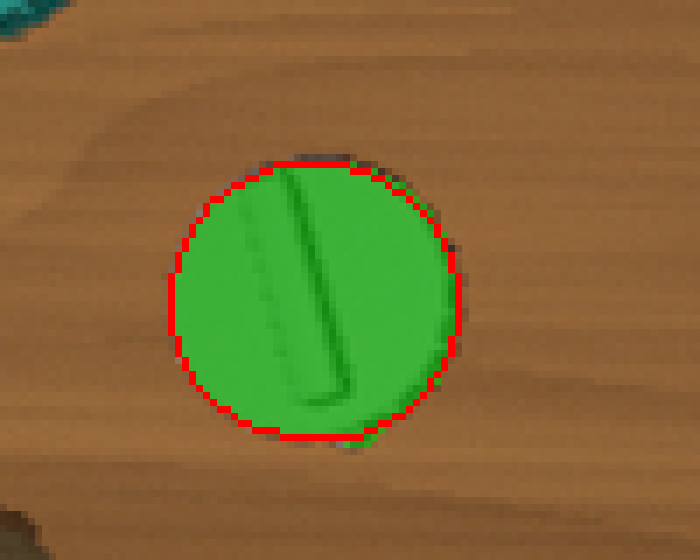

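```bash
python3 - <<'E'
from h import *
import pickle
cs,M=pickle.load(open("m0.pkl","rb"))
def ang(c,a,b,x0,y0,z):
    p=[atz(c,((u+.0)/7+x0-.5,v/7+y0-.5),z) for u,v in(a,b)]; d=p[1]-p[0]; print(np.round(p,4).tolist(),np.linalg.norm(d),np.arctan2(d[1],d[0]))
ang(cs["top"],(285,172),(345,385),190,230,.0605)
ang(cs["top"],(241,200),(297,400),190,230,.0605)
ang(cs["side"],(135,150),(430,210),240,320,.0605)
ang(cs["side"],(160,104),(450,162),240,320,.0605)
ang(cs["side"],(118,232),(410,300),240,320,.0305)
nub=atz(cs["top"],(357/7+190,440/7+230),.012); print("nub",nub)
for n in cs: 
  im=cs[n]["img"][...,::-1]; 
  b=(235,320,325,395) if n=="side" else(205,245,265,305)
  cr=im[b[1]:b[3],b[0]:b[2]]; cr=cv2.convertScaleAbs(cr,alpha=1.4)
  cv2.imwrite(f"pics/z_{n}.png",cv2.resize(cr,None,fx=8,fy=8,interpolation=cv2.INTER_CUBIC))
E
```

```text
[[0.5127, 0.2921, 0.0605], [0.4435, 0.2681, 0.0605]] 0.07318561020562515 -2.8088144982361514
[[0.503, 0.3059, 0.0605], [0.4382, 0.2835, 0.0605]] 0.06859108365563868 -2.8077302444362955
[[0.5022, 0.3111, 0.0605], [0.4348, 0.287, 0.0605]] 0.07154969699501422 -2.797812738855333
[[0.5071, 0.2967, 0.0605], [0.4399, 0.2727, 0.0605]] 0.07136901446704212 -2.7981446931421625
[[0.5091, 0.313, 0.0305], [0.4395, 0.2901, 0.0305]] 0.07332345466638605 -2.824240632365582
nub [0.42699832 0.271338   0.012     ]
```

View pics/z_side.png

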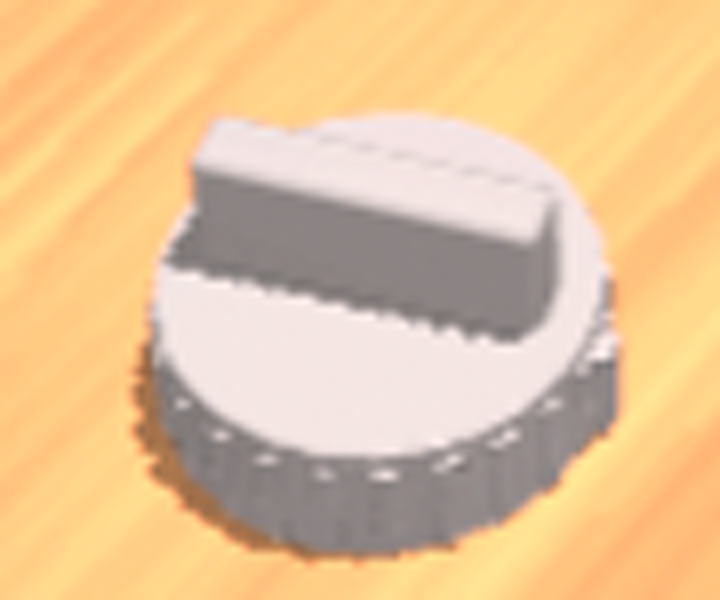

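View pics/z_top.png

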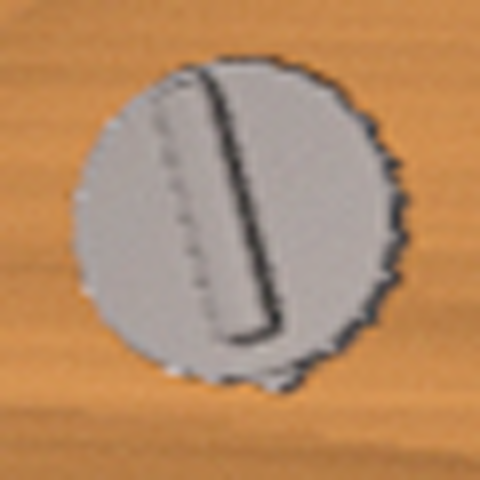

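```bash
python3 - <<'E'
from h import *
import pickle
cs,M=pickle.load(open("m0.pkl","rb"))
for n,b in(("side",(270,185,345,275)),("top",(315,175,385,245))):
  cr=cs[n]["img"][...,::-1][b[1]:b[3],b[0]:b[2]]; cr=cv2.convertScaleAbs(cr,alpha=1.0)
  s=6.5 if n=="side" else 8
  cr=cv2.resize(cr,None,fx=s,fy=s,interpolation=cv2.INTER_CUBIC)
  g=cv2.cvtColor(cr,cv2.COLOR_BGR2GRAY); g=cv2.createCLAHE(4,(4,4)).apply(g)
  cv2.imwrite(f"pics/j_{n}.png",g)
n="top"
b=(285,170,415,285);cr=cs[n]["img"][...,::-1][b[1]:b[3],b[0]:b[2]]
cv2.imwrite("pics/b_top.png",cv2.resize(cr,None,fx=5,fy=5,interpolation=cv2.INTER_CUBIC))
b=(240,215,395,310);cr=cs["side"]["img"][...,::-1][b[1]:b[3],b[0]:b[2]]
cv2.imwrite("pics/b_side.png",cv2.resize(cr,None,fx=5,fy=5,interpolation=cv2.INTER_CUBIC))
E
```

```text
(no output)
```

View pics/j_side.png

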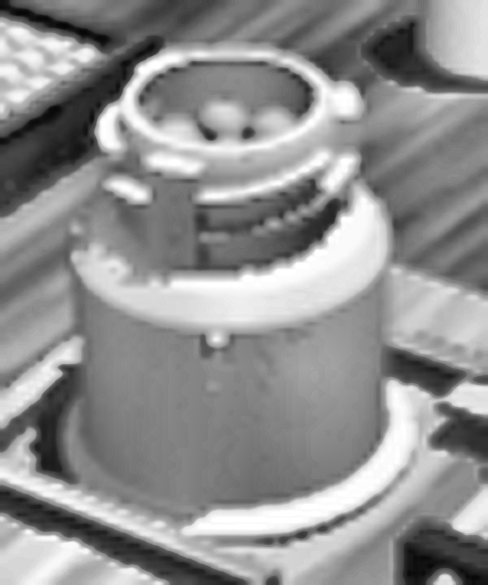

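View pics/j_top.png

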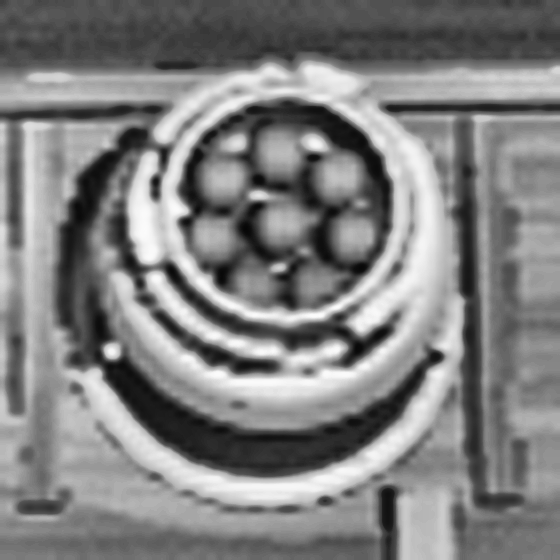

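View pics/b_top.png

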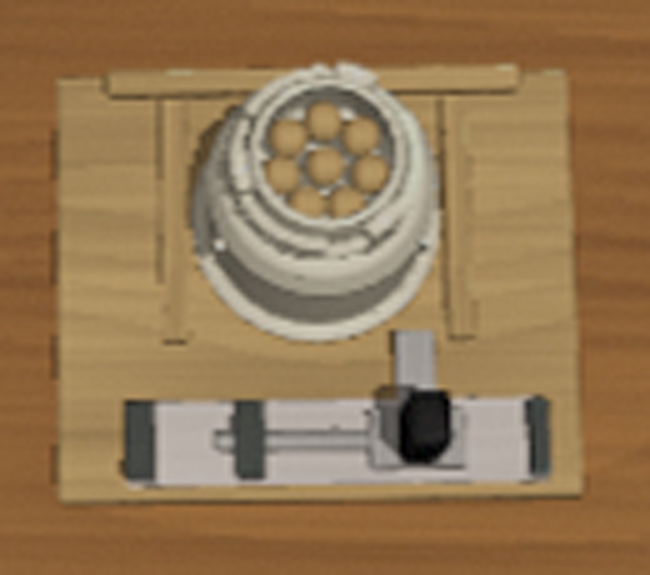

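View pics/b_side.png

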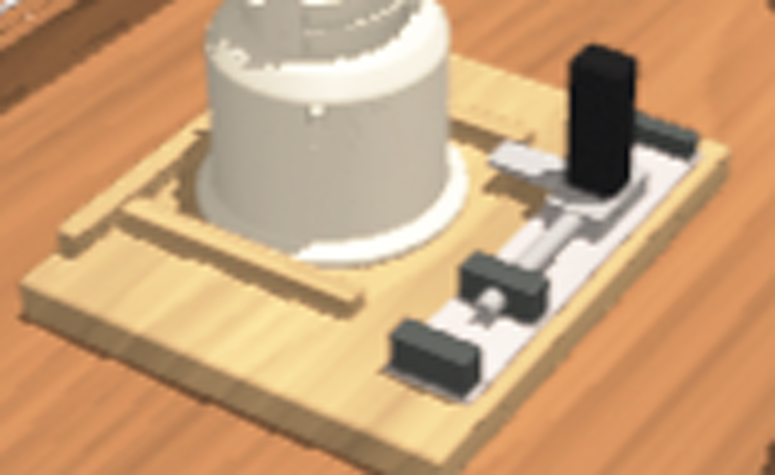

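```bash
python3 - <<'E'
from h import *
import pickle
from scipy.optimize import least_squares
cs,M=pickle.load(open("m0.pkl","rb"))
t,s=cs["top"],cs["side"]
co=[atz(t,(u/5+285-.4,v/5+170-.4),.02) for u,v in((57,78),(567,70),(580,495),(57,500))]
print("board top",np.round(co,4).tolist())
for i in range(4):
    d=co[(i+1)%4]-co[i]; print(np.linalg.norm(d),np.arctan2(d[1],d[0]))
print("mid",np.mean(co,0))
# side: board corners top: front-left (22,290), right (728,150), near bottom? 
sc=[atz(s,(u/5+240-.4,v/5+215-.4),.02) for u,v in((22,290),(728,150),(432,462))]
print("board side",np.round(sc,4).tolist())
for a,b in((0,2),(2,1)):
    d=sc[b]-sc[a]; print(np.linalg.norm(d),np.arctan2(d[1],d[0]))
def bb(c,x,y,z,r):
    a=np.linspace(0,2*np.pi,90); q=np.array([proj(c,(x+r*np.cos(k),y+r*np.sin(k),z)) for k in a]); return np.r_[q.min(0),q.max(0)]
obs={"top":np.array([163,82,408,322])/8+[315,175,315,175]-.45,"side":np.array([122,45,330,155])/6.5+[270,185,270,185]-.45}
for n in obs:
    r=least_squares(lambda p:bb(cs[n],p[0],p[1],.153,p[2])-obs[n],[.58,.03,.035]); print(n,"mouth",r.x,r.fun)
# base flange of jar, top z~? body ellipse
gt=(420/5+285-.4,0)
for n,m in (("top",0),("side",0)):
    im=cs[n]["img"].astype(int); k=(im.max(2)<50)
    b=(350,235,390,275) if n=="top" else(345,215,375,262)
    mm=np.zeros_like(k); mm[b[1]:b[3],b[0]:b[2]]=k[b[1]:b[3],b[0]:b[2]]
    nn,l,st,ce=cv2.connectedComponentsWithStats(mm.astype(np.uint8)); i=1+st[1:,4].argmax(); print(n,st[i],ce[i]); np.save(f"g_{n}.npy",l==i)
    T=(l==i).astype(float); yaw=0.0
    f=lambda p:np.abs(rast(cs[n],[box(p[0],p[1],yaw,.026,.02,.037,.101)])-T).sum()
    r=minimize(f,[.47,.0],method="Nelder-Mead",options=dict(initial_simplex=[[.47,0],[.5,0],[.47,.03]],xatol=1e-4,fatol=1e-2)); print(r.x,r.fun,T.sum())
E
```

```text
board top [[0.6923, 0.1501, 0.02], [0.7024, -0.0994, 0.02], [0.4939, -0.1054, 0.02], [0.4849, 0.1423, 0.02]]
0.24973415809148858 -1.530258491811292
0.20860407540566242 -3.112975971172841
0.2478172693499673 1.6068051554717697
0.2074676663220164 0.03780337285537563
mid [0.59336108 0.02191884 0.02      ]
board side [[0.6839, 0.1565, 0.02], [0.4912, -0.0995, 0.02], [0.4837, 0.1463, 0.02]]
0.20048226869665373 -3.0909666045147435
0.24600590616270612 -1.5404225545195904
top mouth [0.62400027 0.02248919 0.03278498] [-0.07105092  0.07363494  0.07100503 -0.07278169]
side mouth [0.62016622 0.02612493 0.03322227] [-0.24620923  0.51861207  0.24680409 -0.48948939]
top [365 248  10  15 131] [369.38167939 254.77099237]
[0.3725 0.06  ] 249.8125 131.0
side [354 224  13  30 339] [359.78171091 238.68436578]
[ 0.51718491 -0.02498817] 119.8125 339.0
```

```bash
python3 - <<'E'
from h import *
import pickle
cs,M=pickle.load(open("m0.pkl","rb"))
for n in cs:
    T=np.load(f"g_{n}.npy").astype(float)
    f=lambda p:np.abs(rast(cs[n],[box(p[0],p[1],.036,.026,.02,.04,.101)])-T).sum()
    x0=[.515,-.025]
    r=minimize(f,x0,method="Nelder-Mead",options=dict(initial_simplex=[x0,[.525,-.025],[.515,-.015]],xatol=1e-4,fatol=1e-2)); print(n,r.x,r.fun,T.sum())
E
python3 - <<'E'
from h import *
o=ctrl.get_obs(); 
from scipy.spatial.transform import Rotation as Ro
R=Ro.from_euler("xyz",o["eef_rot"]).as_matrix(); print(R)
E
```

```text
side [ 0.51242187 -0.02101563] 105.0 339.0
top [ 0.51697495 -0.02675201] 33.25 131.0
[[-9.05685512e-01 -4.30219044e-05  4.23950175e-01]
 [-4.23950177e-01  6.60232103e-05 -9.05685510e-01]
 [ 1.09737639e-05 -9.99999997e-01 -7.80354090e-05]]
```

Call:
play_rows --twist '[[0,0,0.0872],[0,0,0.0872],[0,0,0.0872],[0,0,0.0872],[0,0,0.0872],[0,0,0.0872],[0,0,0.0872],[0,0,0.0872],[0,0,0.0872],[0,0,0.0872]]' --travel '[[0.282,0.474,0.05],[0.282,0.474,0.05],[0.282,0.474,0.05],[0.282,0.474,0.05],[0.282,0.474,0],[0.282,0.474,0],[0.282,0.474,0],[0.282,0.474,0],[0.282,0.474,0],[0.282,0.474,0]]' --grip '[-1,-1,-1,-1,-1,-1,-1,-1,-1,-1]'

```text
time_s: 3.0
ee_pos: [0.3746, -0.2601, 0.199]
eef_rot: [-1.571, -0.0, -1.328]
force: [-0.5, -1.0, 0.1]
grip_width: 0.094
```

```bash
python3 -c "
from h import *
o=ctrl.get_obs(); print(o['qpos'],o['ee_pos'],o['eef_rot'],o['force'])"
```

```text
[-6.87228315e-01  7.97439258e-02  1.75881667e+00  2.84601308e-05
  1.30269930e+00 -9.29597087e-01] [ 0.37464792 -0.26011094  0.19897667] [-1.57057529e+00 -2.50248245e-04 -1.32843512e+00] [-0.46935795 -0.96006414  0.0891262 ]
```

Call:
play_rows --twist '[[0,0,0.0872],[0,0,0.0872],[0,0,0.0872],[0,0,0.0872],[0,0,0.0872],[0,0,0.0872],[0,0,0.0872],[0,0,0.0872],[0,0,0.0872],[0,0,0.0872],[0,0,0],[0,0,0]]' --travel '[[0.281,0.472,0],[0.281,0.472,0],[0.281,0.472,0],[0.281,0.472,0],[0.281,0.472,0],[0.281,0.472,0],[0.281,0.472,0],[0.281,0.472,0],[0.281,0.472,0],[0.281,0.472,0],[0,0,-0.5],[0,0,-0.5]]' --grip '[-1,-1,-1,-1,-1,-1,-1,-1,-1,-1,-1,-1]'

```text
time_s: 4.2
ee_pos: [0.5151, -0.0244, 0.1485]
eef_rot: [-1.571, -0.001, 0.037]
force: [0.0, -0.6, 0.2]
grip_width: 0.0938
```

```bash
python3 -c "
from h import *
o=ctrl.get_obs(); print(o['qpos'],o['ee_pos'],o['eef_rot'],o['force'])
t,s=ctrl.camera('top'),ctrl.camera('side')
save(t,'l_top.png',(310,170,430,290),5); save(s,'l_side.png',(270,130,430,290),3.7)"
```

```text
[-1.18376982e-01  2.60777951e-01  1.66864798e+00 -5.80661644e-06
  1.21084977e+00 -1.72654231e+00] [ 0.51514681 -0.0244116   0.1484564 ] [-1.57100598e+00 -1.30017007e-03  3.73711774e-02] [ 0.03719668 -0.57566243  0.24016071]
```

View pics/l_top.png

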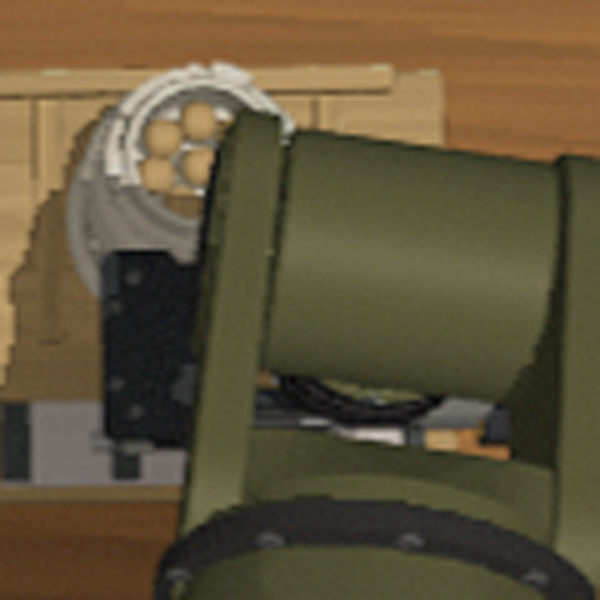

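View pics/l_side.png

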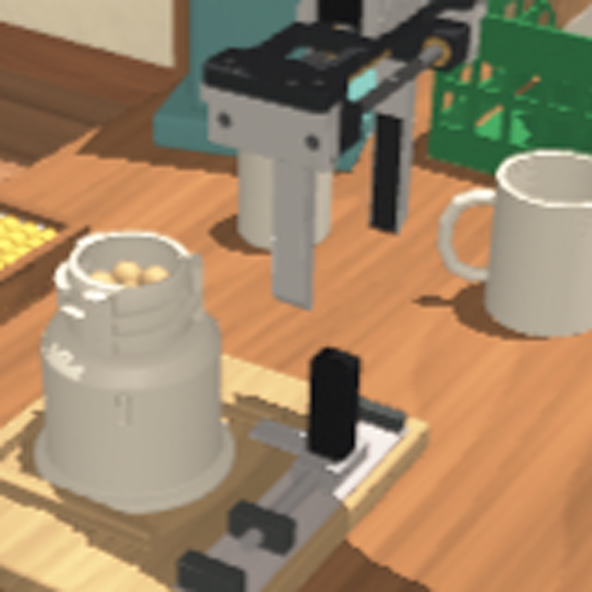

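```bash
python3 -c "
from h import *
import pickle
cs,M=pickle.load(open('m0.pkl','rb'));s=cs['side']
for x in(-.008,.008):
  for y in(.047,.0595): 
    p=[.5151+x-.036*y,-.0244+y+.036*x,.1405]; u=proj(s,p); print(x,y,u,(u-[270,130])*3.7)
"
```

```text
-0.008 0.047 [352.83002191 220.80127731] [306.47108105 335.96472604]
-0.008 0.0595 [349.60284091 223.68820374] [294.53051137 346.64635383]
0.008 0.047 [345.75029354 218.5046315 ] [280.27608611 327.46713656]
0.008 0.0595 [342.48087735 221.34652395] [268.17924618 337.98213862]
```

```bash
python3 -c "
from h import *
print(ctrl.tip_reach)
s=ctrl.camera('side');print(ctrl.get_obs()['ee_pos'],ctrl.get_obs()['grip_width'])
save(s,'l_side2.png',(310,145,390,215),8)
for n,c in (('s',s),):
 for z in (.1405,.15,.16,.17):
  for x,y in((-.008,.0595),(.008,.0595),(-.008,-.047),(.008,-.047)):
    p=[.5151+x-.036*y,-.0244+y+.036*x,z]; print(z,x,y,np.round((proj(s,p)-[310,145])*8))
"
```

```text
0.008
[ 0.51413014 -0.02503197  0.14824652] 0.09393192693816632
0.1405 -0.008 0.0595 [317. 630.]
0.1405 0.008 0.0595 [260. 611.]
0.1405 -0.008 -0.047 [522. 446.]
0.1405 0.008 -0.047 [468. 430.]
0.15 -0.008 0.0595 [318. 596.]
0.15 0.008 0.0595 [261. 577.]
0.15 -0.008 -0.047 [524. 414.]
0.15 0.008 -0.047 [470. 398.]
0.16 -0.008 0.0595 [319. 560.]
0.16 0.008 0.0595 [261. 542.]
0.16 -0.008 -0.047 [526. 380.]
0.16 0.008 -0.047 [471. 364.]
0.17 -0.008 0.0595 [320. 524.]
0.17 0.008 0.0595 [262. 506.]
0.17 -0.008 -0.047 [528. 346.]
0.17 0.008 -0.047 [473. 330.]
```

View pics/l_side2.png

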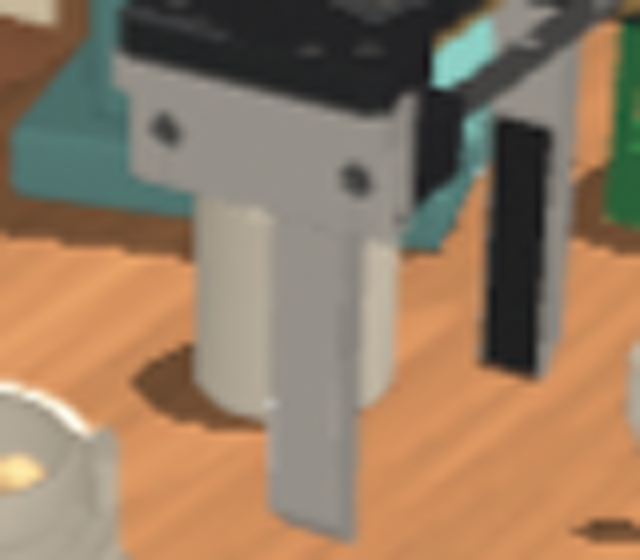

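Call:
play_rows --twist '[[0,0,0],[0,0,0],[0,0,0],[0,0,0]]' --travel '[[0,0,-0.32],[0,0,-0.32],[0,0,-0.32],[0,0,-0.32]]' --grip '[-0.2,-0.2,-0.2,-0.2]'

```text
time_s: 4.75
ee_pos: [0.5156, -0.0254, 0.0861]
eef_rot: [-1.571, -0.002, 0.035]
force: [-0.7, -0.7, 0.2]
grip_width: 0.0657
```

```bash
python3 -c "
from h import *
s=ctrl.camera('side');o=ctrl.get_obs();print(o['ee_pos'],o['grip_width'],o['force'])
save(s,'l_side3.png',(310,180,390,280),6)
e=o['ee_pos'];w=o['grip_width']/2
for z in (e[2]-.008,e[2]+.012):
  for x,y in((-.008,w),(.008,w),(-.008,-w),(.008,-w)):
    p=[e[0]+x-.036*y,e[1]+y+.036*x,z]; print(z,x,y,np.round((proj(s,p)-[310,180])*6))
for p in box(.5145,-.024,.036,.026,.02,.036,.101): print(p,np.round((proj(s,p)-[310,180])*6))
"
```

```text
[ 0.51432686 -0.02528761  0.08349623] 0.061211639047189854 [-0.83865942  0.19884841 -3.56219068]
0.0754962343383129 -0.008 0.030605819523594927 [279. 385.]
0.0754962343383129 0.008 0.030605819523594927 [238. 370.]
0.0754962343383129 -0.008 -0.030605819523594927 [363. 302.]
0.0754962343383129 0.008 -0.030605819523594927 [324. 289.]
0.0954962343383129 -0.008 0.030605819523594927 [281. 336.]
0.0954962343383129 0.008 0.030605819523594927 [240. 322.]
0.0954962343383129 -0.008 -0.030605819523594927 [366. 255.]
0.0954962343383129 0.008 -0.030605819523594927 [326. 242.]
[np.float64(0.5018683453352859), np.float64(-0.034461419618360065), 0.036] [340. 427.]
[np.float64(0.5018683453352859), np.float64(-0.034461419618360065), 0.101] [349. 274.]
[np.float64(0.5011485008452086), np.float64(-0.014474378218740532), 0.036] [313. 454.]
[np.float64(0.5011485008452086), np.float64(-0.014474378218740532), 0.101] [321. 300.]
[np.float64(0.5278514991547913), np.float64(-0.033525621781259465), 0.036] [277. 404.]
[np.float64(0.5278514991547913), np.float64(-0.033525621781259465), 0.101] [284. 252.]
[np.float64(0.527131654664714), np.float64(-0.013538580381639933), 0.036] [250. 431.]
[np.float64(0.527131654664714), np.float64(-0.013538580381639933), 0.101] [255. 278.]
```

View pics/l_side3.png

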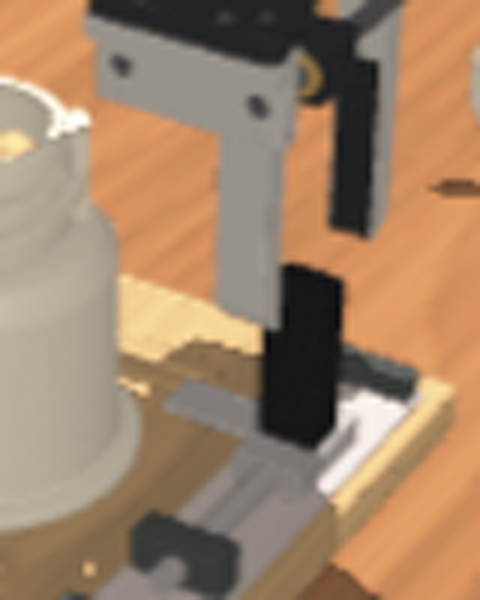

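Call:
play_rows --twist '[[0,0,0],[0,0,0],[0,0,0],[0,0,0],[0,0,0],[0,0,0]]' --travel '[[0,0,-0.2],[0,0,-0.2],[0,0,0],[0,0,0],[0,0,0],[0,0,0]]' --grip '[0.3,0.3,0.3,0.3,0.3,0.3]' --force 15

```text
time_s: 5.4
ee_pos: [0.5149, -0.0251, 0.0653]
eef_rot: [-1.571, -0.001, 0.036]
force: [0.1, -0.1, 0.2]
grip_width: 0.0328
```

```bash
python3 -c "
from h import *
o=ctrl.get_obs();s=ctrl.camera('side');print(o['ee_pos'],o['grip_width'],o['force'])
save(s,'l_side4.png',(310,180,390,280),6)
e=o['ee_pos'];w=o['grip_width']/2
for z in (e[2]-.008,e[2]+.012):
  for x,y in((-.008,w),(.008,w),(-.008,-w),(.008,-w)):
    p=[e[0]+x-.036*y,e[1]+y+.036*x,z]; print(z,x,y,np.round((proj(s,p)-[310,180])*6))
"
```

```text
[ 0.51489735 -0.02514759  0.0652866 ] 0.032773320659524395 [ 0.09926438 -0.14202456  0.23566133]
0.057286599628111244 -0.008 0.016386660329762198 [295. 408.]
0.057286599628111244 0.008 0.016386660329762198 [255. 394.]
0.057286599628111244 -0.008 -0.016386660329762198 [340. 363.]
0.057286599628111244 0.008 -0.016386660329762198 [301. 350.]
0.07728659962811124 -0.008 0.016386660329762198 [297. 360.]
0.07728659962811124 0.008 0.016386660329762198 [257. 346.]
0.07728659962811124 -0.008 -0.016386660329762198 [343. 316.]
0.07728659962811124 0.008 -0.016386660329762198 [303. 303.]
```

View pics/l_side4.png

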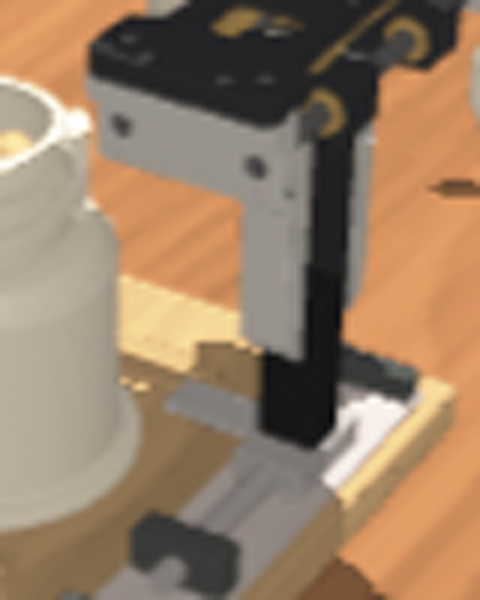

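Call:
play_rows --twist '[[0,0,0],[0,0,0],[0,0,0],[0,0,0],[0,0,0],[0,0,0],[0,0,0],[0,0,0],[0,0,0]]' --travel '[[0,0,0],[0,0,0],[0,0,0],[0,0,0],[-0.009,0.25,0],[-0.009,0.25,0],[-0.009,0.25,0],[-0.009,0.25,0],[-0.009,0.2,0]]' --grip '[1,1,1,1,1,1,1,1,1]' --force 15

```text
time_s: 6.35
ee_pos: [0.5125, 0.0333, 0.0649]
eef_rot: [-1.576, -0.0, 0.037]
force: [-0.1, -30.3, 1.4]
grip_width: 0.0484
```

```bash
python3 -c "
from h import *
o=ctrl.get_obs();s=ctrl.camera('side');print(o['ee_pos'],o['grip_width'],o['force'])
save(s,'l_side5.png',(280,180,380,290),5.4)"
```

```text
[0.51249315 0.03331681 0.0648933 ] 0.04839738547386341 [ -0.05028959 -30.33696599   1.35298148]
```

View pics/l_side5.png

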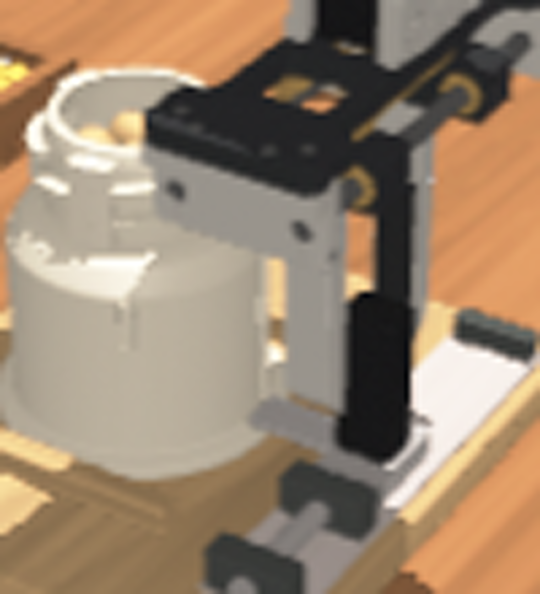

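Call:
play_rows --twist '[[0,0,0],[0,0,0],[0,0,0],[0,0,0],[0,0,0],[0,0,0],[0,0,0],[0,0,0],[0,0,0],[0,0,0],[0,0,0]]' --travel '[[0,-0.2,0],[0,-0.1,0],[0,0,0.4],[0,0,0.5],[0,0,0.8],[0,0,0.8],[0,0.6,0.1],[0,0.6,0],[0,0.6,0],[0,0.6,0],[0,0.6,0]]' --grip '[-0.2,-0.2,-0.2,-0.2,-0.2,-0.2,-0.2,-0.2,-0.2,-0.2,-0.2]'

```text
time_s: 7.5
ee_pos: [0.512, 0.1717, 0.1947]
eef_rot: [-1.57, 0.0, 0.036]
force: [-0.4, -0.4, 0.5]
grip_width: 0.0563
```

```bash
python3 -c "
from h import *
o=ctrl.get_obs();s=ctrl.camera('side');t=ctrl.camera('top');print(o['ee_pos'],o['grip_width'],o['force'])
save(s,'l_side6.png',(240,160,390,310),3.9);save(t,'l_top6.png',(270,160,430,290),4.5)"
```

```text
[0.51201907 0.17165242 0.19470531] 0.05632847821213993 [-0.39206926 -0.44742572  0.52029813]
```

View pics/l_side6.png

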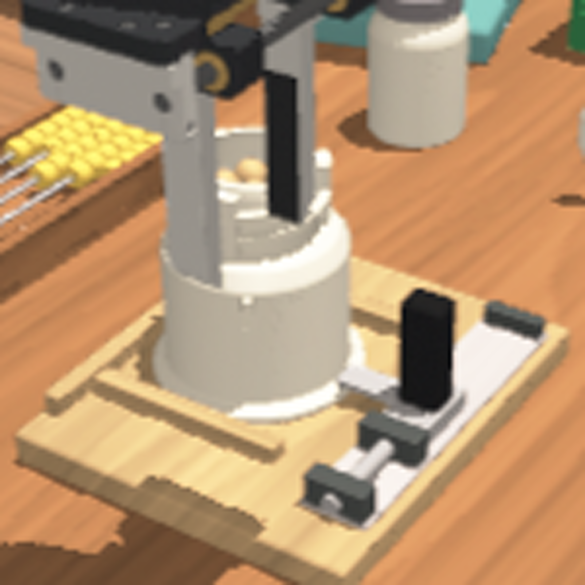

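View pics/l_top6.png

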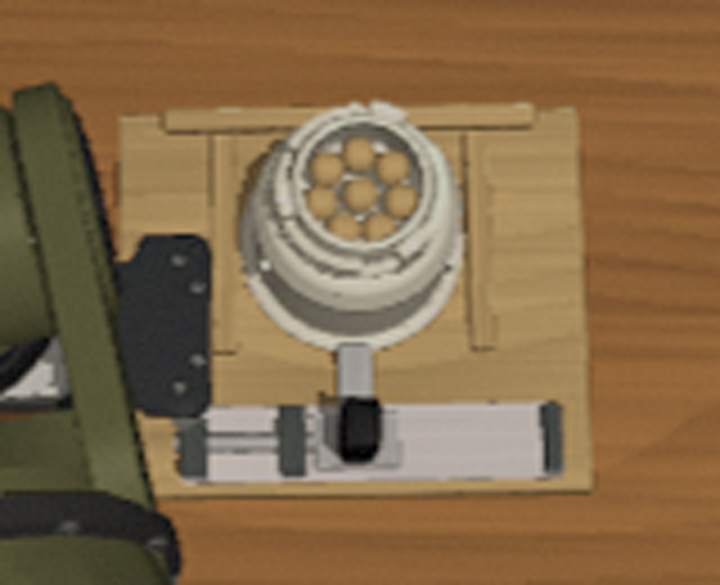

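Call:
play_rows --twist '[[0,0,0.0645],[0,0,0.0645],[0,0,0.0645],[0,0,0],[0,0,0],[0,0,0],[0,0,0],[0,0,0],[0,0,0]]' --travel '[[-0.194,0.588,0],[-0.194,0.588,0],[-0.194,0.588,0],[-0.194,0.588,0],[0,0,-0.8],[0,0,-0.8],[0,0,-0.6],[0,0,-0.4],[0,0,-0.2]]' --grip '[-0.2,-0.2,-0.2,-0.2,-0.2,-0.2,-0.2,-0.2,-0.2]'

```text
time_s: 8.5
ee_pos: [0.4728, 0.2868, 0.0529]
eef_rot: [-1.571, 0.003, 0.339]
force: [0.0, 0.3, 0.8]
grip_width: 0.0565
```

```bash
python3 -c "
from h import *
o=ctrl.get_obs();s=ctrl.camera('side');t=ctrl.camera('top');print(o['ee_pos'],o['eef_rot'],o['grip_width'],o['force'])
save(s,'p_side.png',(220,260,340,400),4.2);save(t,'p_top.png',(180,200,310,330),4.5)"
```

```text
[0.47282164 0.28678849 0.05291939] [-1.57093213  0.00276432  0.33930812] 0.05647725362031055 [0.02663658 0.31994396 0.82728861]
```

View pics/p_side.png

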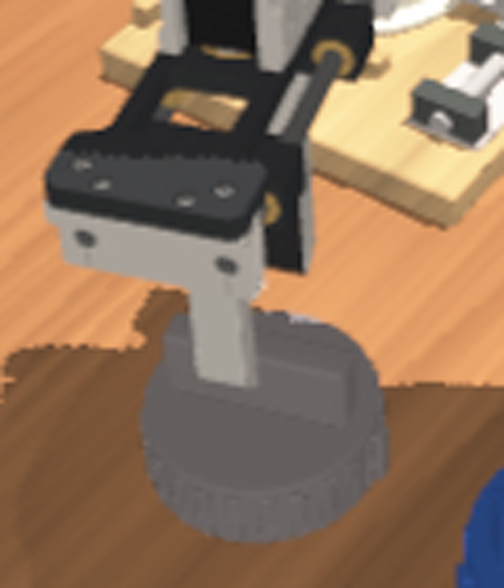

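View pics/p_top.png

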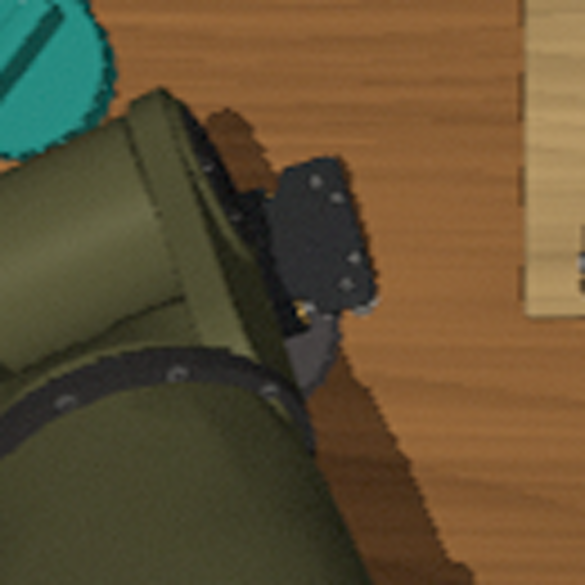

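```bash
python3 -c "
from h import *
import pickle
cs,M=pickle.load(open('m0.pkl','rb'));s=cs['side']
e=np.array([.4728,.2868]);a=.339;ux=np.array([np.cos(a),np.sin(a)]);uy=np.array([-ux[1],ux[0]])
for z in(.045,.066):
  for x in(-.011,.011):
    for y in(.028,.032,-.028): 
      p=np.r_[e+x*ux+y*uy,z]; print(z,x,y,np.round((proj(s,p)-[220,260])*4.2))
"
```

```text
0.045 -0.011 0.028 [267. 421.]
0.045 -0.011 0.032 [263. 429.]
0.045 -0.011 -0.028 [313. 316.]
0.045 0.011 0.028 [212. 409.]
0.045 0.011 0.032 [208. 417.]
0.045 0.011 -0.028 [262. 306.]
0.066 -0.011 0.028 [264. 382.]
0.066 -0.011 0.032 [260. 390.]
0.066 -0.011 -0.028 [311. 279.]
0.066 0.011 0.028 [208. 371.]
0.066 0.011 0.032 [205. 378.]
0.066 0.011 -0.028 [259. 268.]
```

Call:
play_rows --twist '[[0,0,0],[0,0,0],[0,0,0],[0,0,0]]' --travel '[[0,0,-0.1],[0,0,-0.1],[0,0,-0.1],[0,0,0]]' --grip '[-0.2,-0.2,-0.2,-0.2]'

```text
time_s: 9.0
ee_pos: [0.4734, 0.2874, 0.0394]
eef_rot: [-1.571, 0.001, 0.34]
force: [-0.6, 0.6, -0.2]
grip_width: 0.0567
```

```bash
python3 -c "
from h import *
o=ctrl.get_obs();s=ctrl.camera('side');print(o['ee_pos'],o['eef_rot'],o['grip_width'],o['force'])
save(s,'p_side2.png',(240,310,330,400),6.5)"
```

```text
[0.47341399 0.28739212 0.03944816] [-1.57087293e+00  5.31548004e-04  3.39643606e-01] 0.056688222764987126 [-0.59753483  0.59865493 -0.22876995]
```

View pics/p_side2.png

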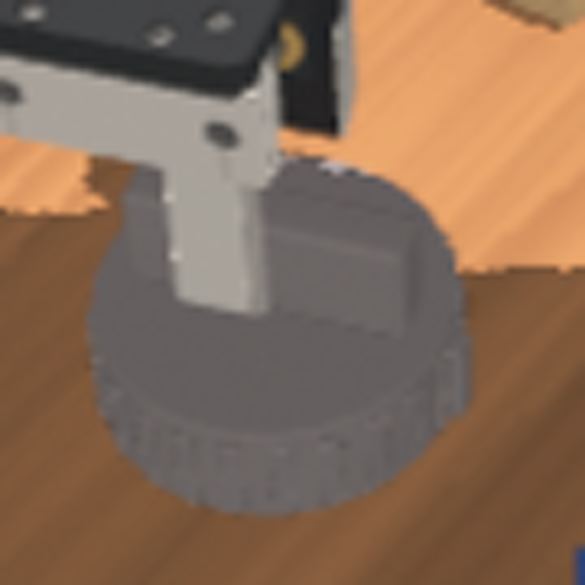

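Call:
play_rows --twist '[[0,0,0],[0,0,0],[0,0,0],[0,0,0]]' --travel '[[-0.03,0.0,-0.06],[-0.03,0.0,-0.06],[0,0,-0.06],[0,0,0]]' --grip '[-0.2,-0.2,-0.2,-0.2]'

```text
time_s: 9.45
ee_pos: [0.4704, 0.2874, 0.0304]
eef_rot: [-1.571, 0.001, 0.34]
force: [0.8, -0.3, -0.3]
grip_width: 0.0566
```

Call:
play_rows --twist '[[0,0,0],[0,0,0],[0,0,0]]' --travel '[[0,0,-0.06],[0,0,-0.06],[0,0,0]]' --grip '[0.2,0.4,0.4]'

```text
time_s: 9.75
ee_pos: [0.4704, 0.2874, 0.0244]
eef_rot: [-1.571, 0.001, 0.34]
force: [0.3, 0.2, -0.3]
grip_width: 0.0357
```

```bash
python3 -c "
from h import *
o=ctrl.get_obs();s=ctrl.camera('side');print(o['ee_pos'],o['eef_rot'],o['grip_width'],o['force'])
save(s,'p_side3.png',(240,310,330,400),6.5)"
```

```text
[0.47042413 0.28736541 0.02436208] [-1.57091182e+00  6.62833689e-04  3.39600943e-01] 0.035681840051089195 [ 0.30726828  0.18060112 -0.32928969]
```

View pics/p_side3.png

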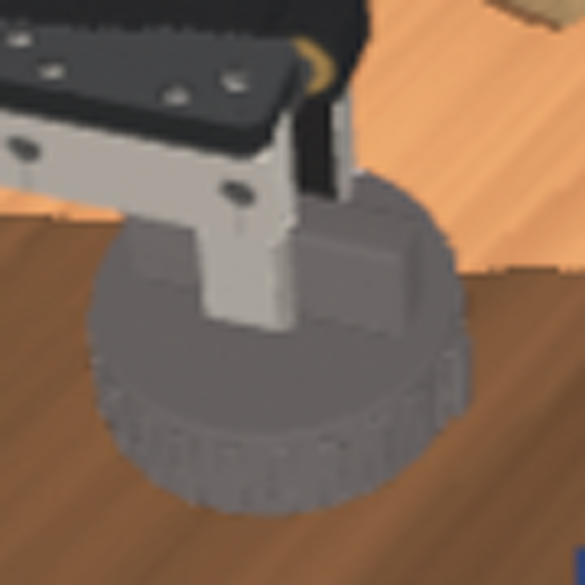

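Call:
play_rows --twist '[[0,0,0],[0,0,0],[0,0,0],[0,0,0],[0,0,0]]' --travel '[[0,0,-0.06],[0,0,-0.06],[0,0,-0.04],[0,0,0],[0,0,0]]' --grip '[0.45,0.5,0.5,0.5,0.5]'

```text
time_s: 10.3
ee_pos: [0.4706, 0.2875, 0.0168]
eef_rot: [-1.571, 0.0, 0.34]
force: [0.6, 0.2, 1.0]
grip_width: 0.0237
```

```bash
python3 -c "
from h import *
o=ctrl.get_obs();s=ctrl.camera('side');print(o['ee_pos'],o['eef_rot'],o['grip_width'],o['force'])
save(s,'p_side4.png',(240,310,330,400),6.5)"
```

```text
[0.47061114 0.28749816 0.01681338] [-1.57080082e+00  4.65786676e-05  3.39659666e-01] 0.023746950955009113 [0.62367542 0.15860385 1.01292907]
```

View pics/p_side4.png

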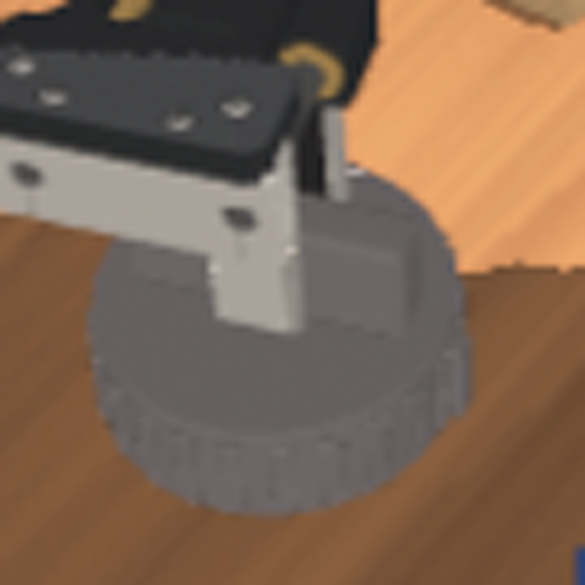

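Call:
play_rows --twist '[[0,0,0],[0,0,0],[0,0,0],[0,0,0],[0,0,0],[0,0,0]]' --travel '[[0,0,-0.06],[0,0,0],[0,0,0],[0,0,0],[0,0,0],[0,0,0]]' --grip '[0.5,0.5,1,1,1,1]' --force 30

```text
time_s: 10.95
ee_pos: [0.4709, 0.2877, 0.0142]
eef_rot: [-1.571, -0.001, 0.34]
force: [-0.1, 0.5, 5.8]
grip_width: 0.0156
```

```bash
python3 -c "
from h import *
o=ctrl.get_obs();s=ctrl.camera('side');print(o['ee_pos'],o['eef_rot'],o['grip_width'],o['force'],o['moment'])
save(s,'p_side5.png',(240,310,330,400),6.5)"
```

```text
[0.47093673 0.28768148 0.01421638] [-1.57061868e+00 -9.83296780e-04  3.39592389e-01] 0.015585644418841851 [-0.0783105   0.48055033  5.77310417] [ 0.15584522 -0.10659989  0.0185744 ]
```

View pics/p_side5.png

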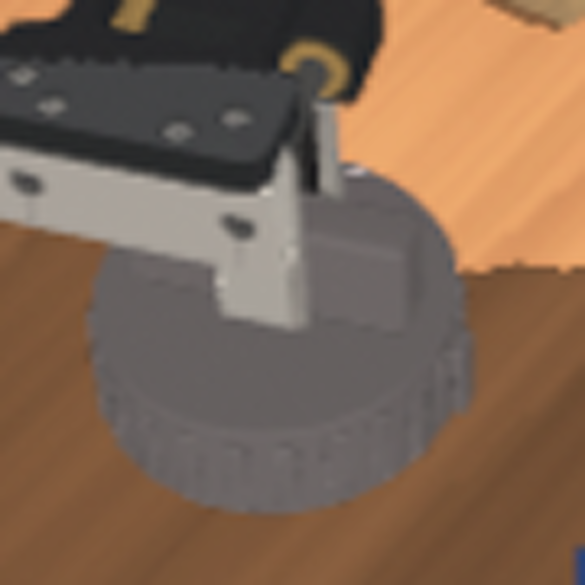

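Call:
play_rows --twist '[[0,0,0],[0,0,0],[0,0,0],[0,0,0],[0,0,0],[0,0,0],[0,0,0]]' --travel '[[0,0,0.12],[0,0,0.4],[0,0,0.6],[0,0,0.8],[0,0,0.8],[0,0,0.8],[0,0,0]]' --grip '[1,1,1,1,1,1,1]' --force 30

```text
time_s: 11.7
ee_pos: [0.4721, 0.2883, 0.1953]
eef_rot: [-1.57, -0.008, 0.34]
force: [0.4, 0.3, -1.8]
grip_width: 0.0156
```

Call:
play_rows --twist '[[0,0,-0.0347],[0,0,-0.0347],[0,0,-0.0347],[0,0,-0.0347],[0,0,-0.0347],[0,0,-0.0347],[0,0,-0.0347],[0,0,-0.0347],[0,0,-0.0347],[0,0,-0.0347],[0,0,-0.0347],[0,0,-0.0347]]' --travel '[[0.2517,-0.439,0],[0.2517,-0.439,0],[0.2517,-0.439,0],[0.2517,-0.439,0],[0.2517,-0.439,0],[0.2517,-0.439,0],[0.2517,-0.439,0],[0.2517,-0.439,0],[0.2517,-0.439,0],[0.2517,-0.439,0],[0.2517,-0.439,0],[0.2517,-0.439,0]]' --grip '[1,1,1,1,1,1,1,1,1,1,1,1]'

```text
time_s: 12.9
ee_pos: [0.6216, 0.0231, 0.1887]
eef_rot: [-1.571, 0.002, -0.317]
force: [-0.4, 0.2, -1.2]
grip_width: 0.0157
```

Call:
play_rows --twist '[[0,0,0],[0,0,0]]' --travel '[[0,0,0],[0,0,0]]' --grip '[1,1]'

```text
time_s: 13.1
ee_pos: [0.6212, 0.024, 0.1887]
eef_rot: [-1.571, 0.002, -0.314]
force: [0.6, 0.0, -0.5]
grip_width: 0.0161
```

```bash
python3 -c "
from h import *
o=ctrl.get_obs();s=ctrl.camera('side');t=ctrl.camera('top');print(o['qpos'],o['ee_pos'],o['eef_rot'],o['grip_width'],o['force'],o['moment'])
save(s,'q_side.png',(250,140,370,280),4.2);save(t,'q_top.png',(280,140,400,260),4.8)
import pickle;pickle.dump({'side':s,'top':t,'o':o},open('m1.pkl','wb'))"
```

```text
[-2.04123803e-02  4.62890036e-01  1.29817643e+00  1.37508778e-04
  1.38240144e+00 -1.27674889e+00] [0.6211893  0.02396472 0.18873018] [-1.5712106   0.00183389 -0.31448608] 0.016117451477017337 [ 0.59268754  0.00666888 -0.52231929] [ 0.02545933 -0.13241172 -0.02384677]
```

View pics/q_side.png

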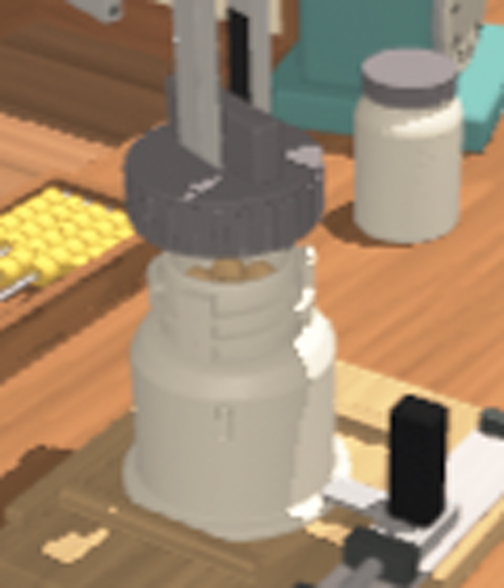

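View pics/q_top.png

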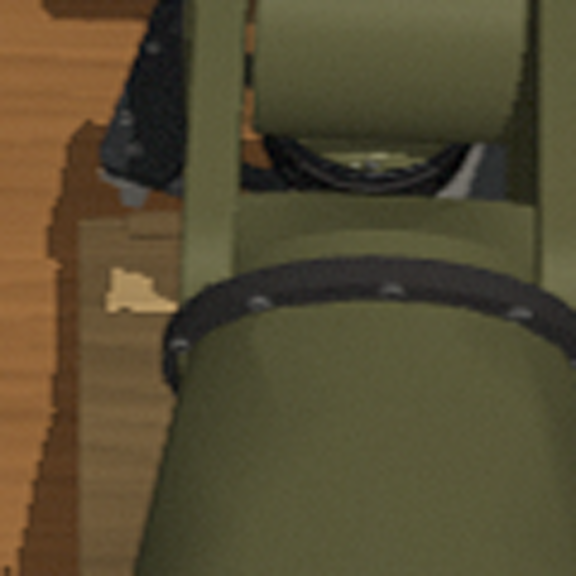

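```bash
cat > fitlid.py <<'E'
from h import *
def fitlid(s,o,ee_off=.0142,rim=None,show=None,yaw=None):
    rim=o['ee_pos'][2]-ee_off if rim is None else rim
    ds=ctrl.trace("lid_bar",s)
    ds=[d for d in ds]; best=min(ds,key=lambda d:np.hypot(*(np.array(d["point"])-proj(s,[o['ee_pos'][0],o['ee_pos'][1],rim+.02]))))
    T=best["pixels"].astype(float); print(best["confidence"],best["point"],T.sum())
    # use only lower contour + left/right extents: compare columns below cap top centre row
    row=int(proj(s,[o['ee_pos'][0],o['ee_pos'][1],rim+.0305])[1])
    W=np.zeros_like(T); W[row:]=1
    f=lambda p:(np.abs(rast(s,[cyl(p[0],p[1],rim,rim+.0305,.047)])-T)*W).sum()
    x0=o['ee_pos'][:2]
    r=minimize(f,x0,method="Nelder-Mead",options=dict(initial_simplex=[x0,x0+[.006,0],x0+[0,.006]],xatol=1e-4,fatol=1e-2))
    print("lid side-cam xy",r.x,"res",r.fun,"ee",x0,"rim",rim)
    if show:
        im=s["img"][...,::-1].copy(); m=T>0; im[m]=(im[m]*.6+[0,90,0]).astype(np.uint8)
        cn=cv2.findContours((rast(s,[cyl(*r.x,rim,rim+.0305,.047)])>.5).astype(np.uint8),0,1)[0]; cv2.drawContours(im,cn,-1,(0,0,255),1)
        u,v=map(int,best["point"]); cv2.imwrite("pics/"+show,cv2.resize(im[v-40:v+60,u-50:u+50],None,fx=5.5,fy=5.5,interpolation=cv2.INTER_NEAREST))
    return r.x
E
python3 - <<'E'
from fitlid import *
s=ctrl.camera('side');o=ctrl.get_obs()
fitlid(s,o,show="fl1.png")
E
```

```text
0.8 [303.7, 185.2] 1321.0
lid side-cam xy [0.62463449 0.02598551] res 65.75 ee [0.62121334 0.02491105] rim 0.17542499695207675
```

View pics/fl1.png

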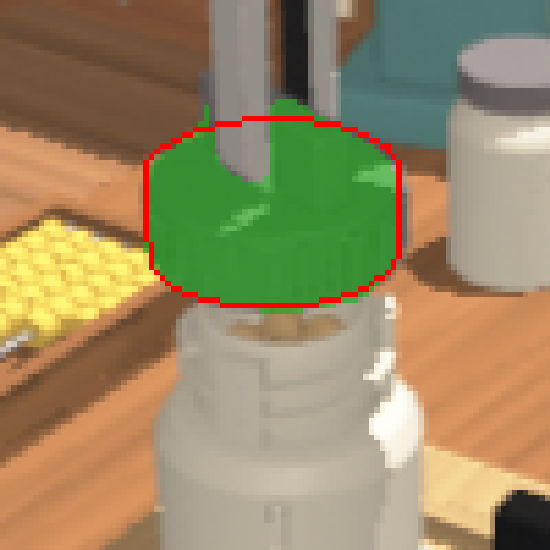

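```bash
python3 - <<'E'
from h import *
import pickle
cs,M=pickle.load(open("m0.pkl","rb")); s=cs["side"]
for x,y in((.6202,.0261),(.6242,.0261),(.622,.0243)):
    q=np.array([proj(s,p) for p in cyl(x,y,.06,.065,.052)]); print(x,y,"body cols",(q[:,0].min()-270)*6.5,(q[:,0].max()-270)*6.5, "base r? ")
im=s["img"][...,::-1].copy()
def draw(x,y,z,r,col):
    a=np.linspace(0,2*np.pi,120); q=np.array([proj(s,(x+r*np.cos(t),y+r*np.sin(t),z)) for t in a]); 
    return q
b=(270,185,345,275); S=6.5
cr=cv2.resize(im[b[1]:b[3],b[0]:b[2]],None,fx=S,fy=S,interpolation=cv2.INTER_CUBIC)
for z,r in((.153,.033),(.11,.052),(.06,.052)):
    q=(draw(.6202,.0261,z,r,0)+.5-[270,185])*S; cv2.polylines(cr,[q.astype(np.int32)],True,(0,0,255),1)
cv2.imwrite("pics/jfit.png",cr)
E
```

```text
0.6202 0.0261 body cols 73.21176458680864 387.69341148671054 base r? 
0.6242 0.0261 body cols 63.821314225048496 377.6998946838785 base r? 
0.622 0.0243 body cols 72.4294960530747 386.25842534946736 base r?
```

View pics/jfit.png

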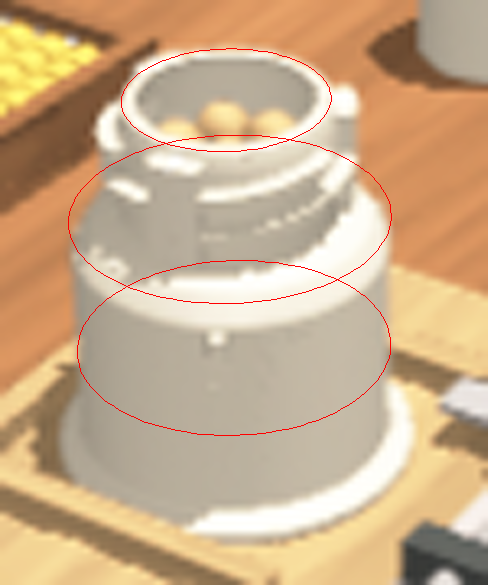

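Call:
play_rows --twist '[[0,0,0],[0,0,0],[0,0,0],[0,0,0],[0,0,0]]' --travel '[[-0.07,-0.024,-0.1],[0,0,-0.1],[0,0,-0.1],[0,0,-0.1],[0,0,0]]' --grip '[1,1,1,1,1]' --force 15

```text
time_s: 13.8
ee_pos: [0.6178, 0.0229, 0.1688]
eef_rot: [-1.571, 0.001, -0.314]
force: [0.0, -0.1, -1.2]
grip_width: 0.0158
```

```bash
python3 - <<'E'
from fitlid import *
s=ctrl.camera('side');o=ctrl.get_obs();print(o['force'],o['ee_pos'],o['grip_width'])
fitlid(s,o,show="fl2.png")
save(s,"fl2b.png",(260,150,350,270),6)
E
```

```text
[-0.27272677  0.85043053 -1.80987582] [0.61798946 0.02286489 0.16936164] 0.015876339322766567
0.97 [304.8, 193.8] 1426.0
lid side-cam xy [0.61987342 0.02571215] res 49.0 ee [0.61798946 0.02286489] rim 0.15516163773916553
```

View pics/fl2b.png

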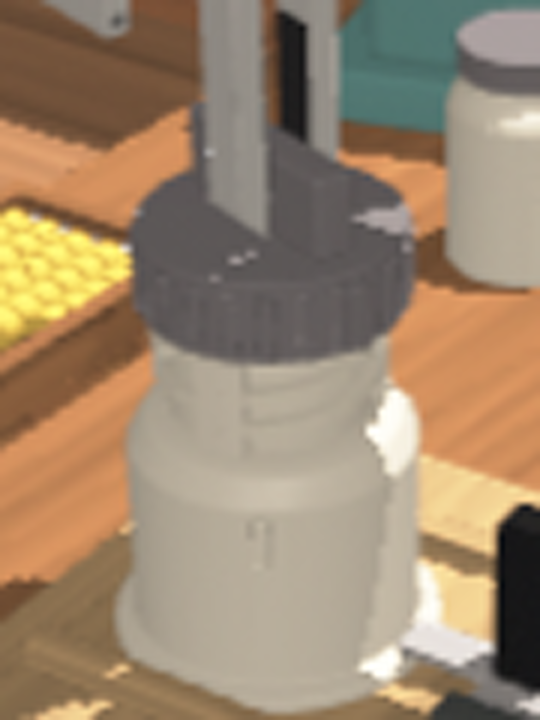

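Call:
play_rows --twist '[[0,0,0],[0,0,0],[0,0,0],[0,0,0]]' --travel '[[0,0,-0.04],[0,0,-0.04],[0,0,-0.03],[0,0,0]]' --grip '[1,1,1,1]'

```text
time_s: 14.3
ee_pos: [0.618, 0.0229, 0.1641]
eef_rot: [-1.571, 0.0, -0.314]
force: [0.4, -0.3, -1.7]
grip_width: 0.0159
```

Call:
play_rows --twist '[[0,0,0],[0,0,0],[0,0,0]]' --travel '[[0,0,-0.03],[0,0,-0.03],[0,0,0]]' --grip '[1,1,1]'

```text
time_s: 14.6
ee_pos: [0.618, 0.0229, 0.1611]
eef_rot: [-1.571, 0.0, -0.314]
force: [-0.1, 0.1, -1.4]
grip_width: 0.0159
```

Call:
play_rows --twist '[[0,0,0],[0,0,0],[0,0,0]]' --travel '[[0,0,-0.03],[0,0,-0.03],[0,0,0]]' --grip '[1,1,1]'

```text
time_s: 14.9
ee_pos: [0.6182, 0.0229, 0.1583]
eef_rot: [-1.571, -0.0, -0.314]
force: [0.8, 0.1, -0.8]
grip_width: 0.0155
```

Call:
play_rows --twist '[[0,0,0],[0,0,0],[0,0,0]]' --travel '[[0,0,-0.03],[0,0,-0.02],[0,0,0]]' --grip '[1,1,1]'

```text
time_s: 15.2
ee_pos: [0.6184, 0.0229, 0.1578]
eef_rot: [-1.57, -0.002, -0.314]
force: [-5.7, -0.5, 13.7]
grip_width: 0.0159
```

Call:
play_rows --twist '[[0,0,0],[0,0,0],[0,0,0],[0,0,0]]' --travel '[[0,0,0],[0,0,0.02],[0,0,0.02],[0,0,0]]' --grip '[0.62,0.62,0.62,0.62]'

```text
time_s: 15.6
ee_pos: [0.6182, 0.0229, 0.1581]
eef_rot: [-1.571, -0.0, -0.314]
force: [-1.1, -0.5, 4.5]
grip_width: 0.0181
```

```bash
python3 - <<'E'
from fitlid import *
s=ctrl.camera('side');o=ctrl.get_obs();print(o['force'],o['moment'],o['ee_pos'],o['grip_width'])
fitlid(s,o,rim=.1438)
save(s,"r1.png",(260,150,350,270),6)
E
```

```text
[-0.71795966 -0.21812297  4.18883087] [-0.01948286  0.02548055 -0.02959776] [0.6182561  0.02288832 0.1580521 ] 0.017952788525924038
0.84 [306.2, 200.7] 1415.0
lid side-cam xy [0.61886172 0.02536899] res 62.25 ee [0.6182561  0.02288832] rim 0.1438
```

View pics/r1.png

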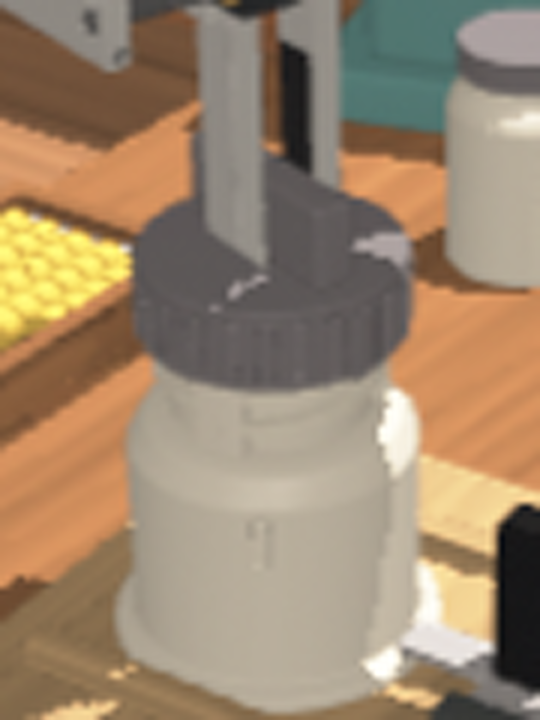

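Call:
play_rows --twist '[[0,0,0],[0,0,0],[0,0,0.05],[0,0,0.05],[0,0,0.05],[0,0,0.05],[0,0,0.05]]' --travel '[[0,0,0.04],[0,0,0.02],[0,0,0],[0,0,0],[0,0,0],[0,0,0],[0,0,0]]' --grip '[0.62,0.62,0.62,0.62,0.62,0.62,0.62]'

```text
time_s: 16.4
ee_pos: [0.6184, 0.0228, 0.1614]
eef_rot: [-1.571, -0.001, 0.081]
force: [-0.1, -1.2, 3.6]
grip_width: 0.018
```

```bash
python3 - <<'E'
from fitlid import *
s=ctrl.camera('side');o=ctrl.get_obs();print(o['force'],o['moment'],o['ee_pos'],o['eef_rot'],o['grip_width'])
save(s,"r2.png",(260,150,350,270),6)
E
```

```text
[ 0.27645909 -0.96043728  4.22118564] [ 0.02067261 -0.23205625 -0.10341683] [0.6184332  0.02284456 0.16138829] [-1.57091639e+00 -1.04841898e-03  8.60596583e-02] 0.018217037025593023
```

View pics/r2.png

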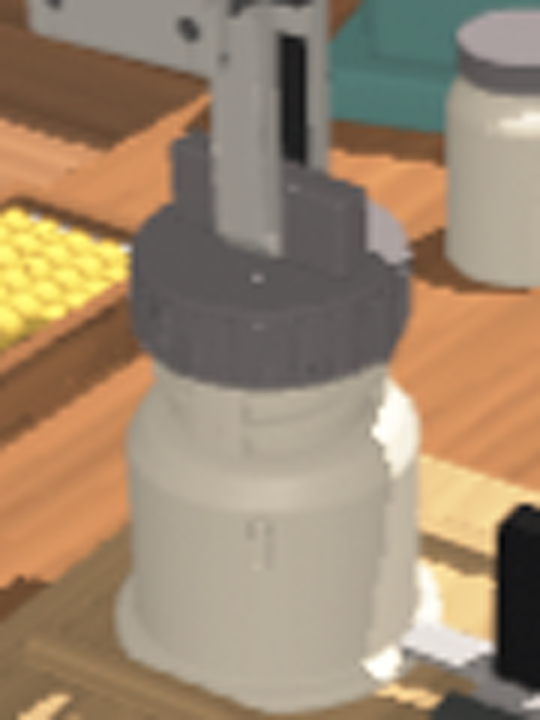

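Call:
play_rows --twist '[[0,0,0.04],[0,0,0.04],[0,0,0.04],[0,0,0.04],[0,0,0]]' --travel '[[0,0,0.04],[0,0,0],[0,0,0],[0,0,0],[0,0,0]]' --grip '[0.62,0.62,0.62,0.62,0.62]'

```text
time_s: 16.95
ee_pos: [0.618, 0.0229, 0.1625]
eef_rot: [-1.571, 0.001, 0.329]
force: [-0.1, 0.2, -0.3]
grip_width: 0.0179
```

```bash
python3 - <<'E'
from fitlid import *
s=ctrl.camera('side');o=ctrl.get_obs();print(o['force'],o['moment'],o['ee_pos'],o['eef_rot'],o['grip_width'])
save(s,"r3.png",(260,150,350,270),6)
E
```

```text
[ 0.15075077  0.02488347 -0.26581197] [ 0.09543968 -0.17525409 -0.0146894 ] [0.61801269 0.02289349 0.16259248] [-1.57062921e+00  4.71123490e-04  3.27216735e-01] 0.017954686699950803
```

View pics/r3.png

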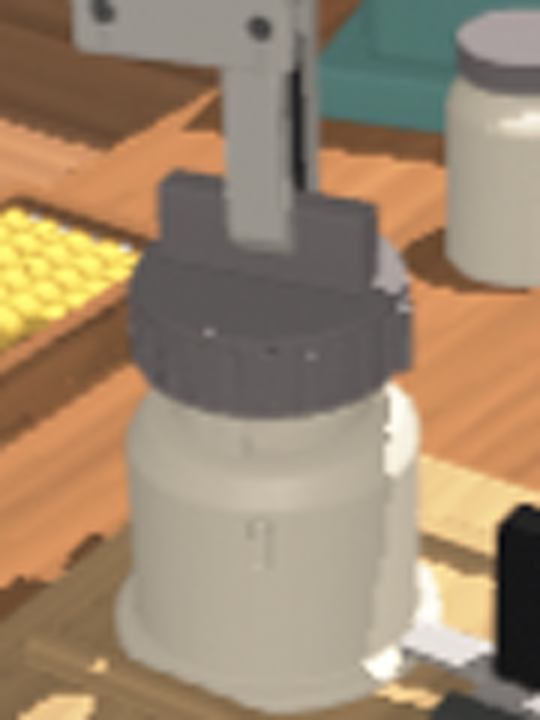

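Call:
play_rows --twist '[[0,0,0],[0,0,0],[0,0,0],[0,0,-0.05],[0,0,-0.05],[0,0,-0.05],[0,0,-0.05],[0,0,-0.05],[0,0,0]]' --travel '[[0,0,-0.1],[0,0,-0.1],[0,0,-0.04],[0,0,-0.01],[0,0,-0.01],[0,0,-0.01],[0,0,-0.01],[0,0,-0.01],[0,0,0]]' --grip '[0.62,0.62,0.62,0.62,0.62,0.62,0.62,0.62,0.62]'

```text
time_s: 17.9
ee_pos: [0.6182, 0.0229, 0.1483]
eef_rot: [-1.571, -0.0, -0.065]
force: [-0.2, -0.3, -0.7]
grip_width: 0.0178
```

```bash
python3 - <<'E'
from fitlid import *
s=ctrl.camera('side');o=ctrl.get_obs();print(o['force'],o['moment'],o['ee_pos'],o['eef_rot'],o['grip_width'])
save(s,"r4.png",(260,150,350,270),6)
E
```

```text
[ 0.45053094  0.22703536 -0.40844037] [ 0.03044277 -0.09233424  0.0115963 ] [0.61809668 0.02289    0.14820082] [-1.57080400e+00  1.38611199e-04 -6.18770420e-02] 0.01764746926923112
```

View pics/r4.png

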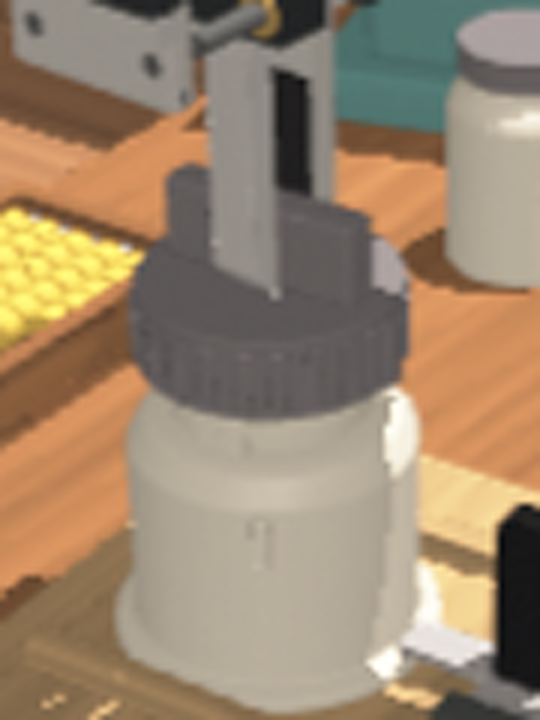

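Call:
play_rows --twist '[[0,0,-0.05],[0,0,-0.05],[0,0,-0.05],[0,0,-0.05],[0,0,-0.05],[0,0,-0.05],[0,0,-0.05],[0,0,-0.05],[0,0,-0.05],[0,0,-0.05],[0,0,0]]' --travel '[[0,0,-0.006],[0,0,-0.006],[0,0,-0.006],[0,0,-0.006],[0,0,-0.006],[0,0,-0.006],[0,0,-0.006],[0,0,-0.006],[0,0,-0.006],[0,0,-0.006],[0,0,0]]' --grip '[0.62,0.62,0.62,0.62,0.62,0.62,0.62,0.62,0.62,0.62,0.62]'

```text
time_s: 19.05
ee_pos: [0.6182, 0.0231, 0.1452]
eef_rot: [-1.571, 0.0, -0.848]
force: [2.1, 2.3, 0.1]
grip_width: 0.0179
```

```bash
python3 - <<'E'
from fitlid import *
o=ctrl.get_obs();print(o['force'],o['moment'],o['ee_pos'],o['eef_rot'],o['grip_width'])
E
```

```text
[2.11691288 2.26407362 0.10045182] [ 0.28003943 -0.46602699  0.04120094] [0.61822355 0.02306052 0.14516781] [-1.57050269e+00  8.40159618e-05 -8.47808177e-01] 0.01785093891461866
```

Call:
play_rows --twist '[[0,0,-0.04],[0,0,-0.04],[0,0,-0.04],[0,0,0]]' --travel '[[0,0,-0.006],[0,0,-0.006],[0,0,-0.006],[0,0,0]]' --grip '[0.62,0.62,0.62,0.62]'

```text
time_s: 19.45
ee_pos: [0.6182, 0.0231, 0.1444]
eef_rot: [-1.571, 0.0, -1.034]
force: [1.3, 2.9, -2.0]
grip_width: 0.0179
```

```bash
python3 - <<'E'
from fitlid import *
s=ctrl.camera('side');o=ctrl.get_obs();print(o['force'],o['moment'],o['ee_pos'],o['eef_rot'],o['grip_width'])
save(s,"r5.png",(260,150,350,270),6)
E
```

```text
[ 2.53863128  2.46692358 -0.77887409] [ 0.47554637 -0.49661883  0.04036824] [0.6181639  0.02308282 0.14436235] [-1.57060979e+00  2.37534419e-04 -1.03295513e+00] 0.01790637956616239
```

View pics/r5.png

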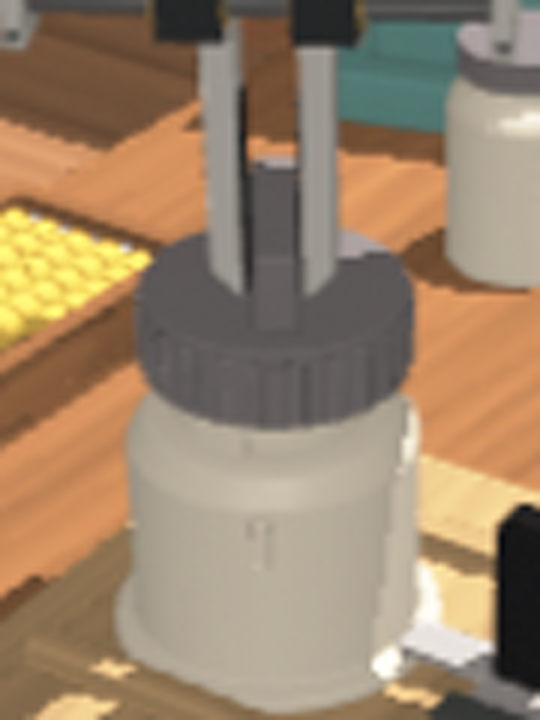

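Call:
play_rows --twist '[[0,0,-0.03],[0,0,-0.03],[0,0,0]]' --travel '[[0,0,-0.006],[0,0,-0.006],[0,0,0]]' --grip '[0.62,0.62,0.62]'

```text
time_s: 19.8
ee_pos: [0.6183, 0.0238, 0.1442]
eef_rot: [-1.57, 0.001, -1.128]
force: [2.0, 6.5, 1.3]
grip_width: 0.0184
```

```bash
python3 - <<'E'
from fitlid import *
o=ctrl.get_obs();print(o['force'],o['moment'],o['ee_pos'],o['eef_rot'],o['grip_width'])
E
```

```text
[1.98132821 6.54267889 1.25053238] [ 1.30330939 -0.48557654  0.2948028 ] [0.61834601 0.02377193 0.14420164] [-1.56950402e+00  8.07202875e-04 -1.12807356e+00] 0.01837276009070244
```

Call:
play_rows --twist '[[0,0,-0.03],[0,0,-0.02],[0,0,0]]' --travel '[[0,0,0],[0,0,0],[0,0,0]]' --grip '[0.62,0.62,0.62]'

```text
time_s: 20.1
ee_pos: [0.6186, 0.0235, 0.1442]
eef_rot: [-1.569, 0.0, -1.206]
force: [3.8, 5.1, 1.2]
grip_width: 0.0192
```

```bash
python3 - <<'E'
from fitlid import *
s=ctrl.camera('side');o=ctrl.get_obs();print(o['force'],o['moment'],o['ee_pos'],o['eef_rot'],o['grip_width'])
save(s,"r6.png",(260,150,350,270),6)
E
```

```text
[ 3.28273059  4.14552739 -0.0074506 ] [ 1.02425219 -0.92933519  0.48409077] [0.61861685 0.02353798 0.14423051] [-1.56906516e+00  1.80219283e-04 -1.20506581e+00] 0.019119433992804354
```

View pics/r6.png

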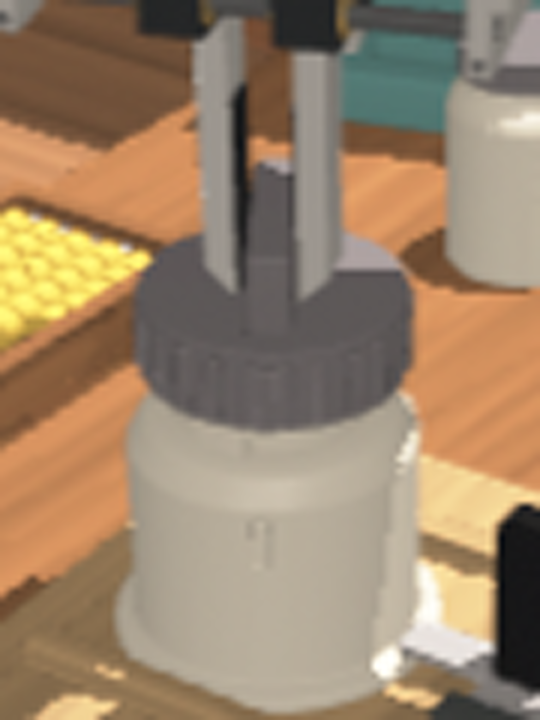

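```bash
python3 - <<'E'
from fitlid import *
s=ctrl.camera('side');o=ctrl.get_obs()
J=np.array([.6202,.0261])
for d in(-5,0,5,10):
    a=np.radians(122.1+d); print(d,"nub",np.round((proj(s,[*(J+.049*np.array([np.cos(a),np.sin(a)])),.138])-[260,150]+.5)*6),"bar end top",np.round((proj(s,[*(J+.038*np.array([np.cos(a),np.sin(a)])),.153+.021+.015])-[260,150]+.5)*6))
for h in(.021,.024,.027): 
    r=.153+h-.0455; q=np.array([proj(s,p) for p in cyl(*J,r,r+.0305,.047)]); print(h,"lid bottom row",(q[:,1].max()-150+.5)*6,"cols",(q[:,0].min()-259.5)*6,(q[:,0].max()-259.5)*6)
im=s["img"][...,::-1][190:250,280:335]; cv2.imwrite("pics/r6z.png",cv2.resize(cv2.convertScaleAbs(im,alpha=1.6),None,fx=10,fy=10,interpolation=cv2.INTER_CUBIC))
E
```

```text
-5 nub [245. 413.] bar end top [246. 261.]
0 nub [258. 414.] bar end top [256. 261.]
5 nub [271. 414.] bar end top [266. 261.]
10 nub [284. 413.] bar end top [277. 261.]
0.021 lid bottom row 435.005024704052 cols 129.88406529467238 406.7404609306494
0.024 lid bottom row 427.3193239187785 cols 129.3886734921076 406.7323819679774
0.027 lid bottom row 419.6059238974241 cols 128.89153517432692 406.7242750080885
```

View pics/r6z.png

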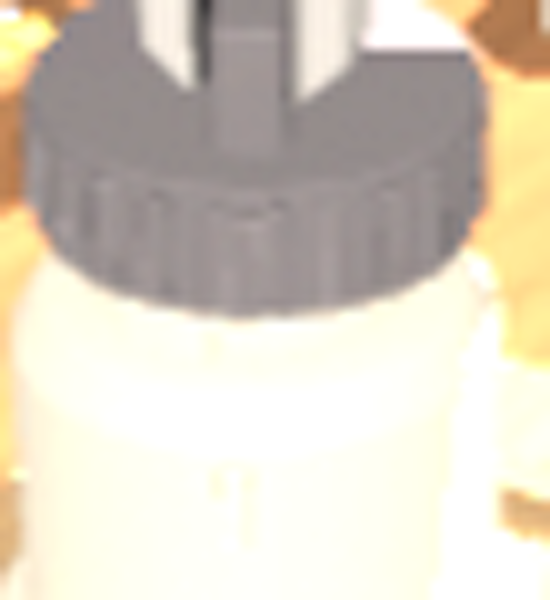

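Call:
play_rows --twist '[[0,0,0],[0,0,-0.02],[0,0,-0.02],[0,0,-0.02],[0,0,0]]' --travel '[[0,0,0],[0,0,0],[0,0,0],[0,0,0],[0,0,0]]' --grip '[0.62,0.62,0.62,0.62,0.62]' --force 50

```text
time_s: 20.7
ee_pos: [0.6189, 0.0239, 0.1443]
eef_rot: [-1.568, 0.0, -1.298]
force: [6.0, 6.6, -0.2]
grip_width: 0.0191
```

```bash
python3 - <<'E'
from fitlid import *
s=ctrl.camera('side');o=ctrl.get_obs();print(o['force'],o['moment'],o['ee_pos'],o['eef_rot'],o['grip_width'])
save(s,"r7.png",(260,150,350,270),6)
E
```

```text
[ 6.17014228  6.5011981  -0.20809302] [ 1.43583301 -1.48876571  1.74869463] [0.61894275 0.02384802 0.1442516 ] [-1.56818739e+00  1.64199593e-04 -1.29750368e+00] 0.019506977478566827
```

View pics/r7.png

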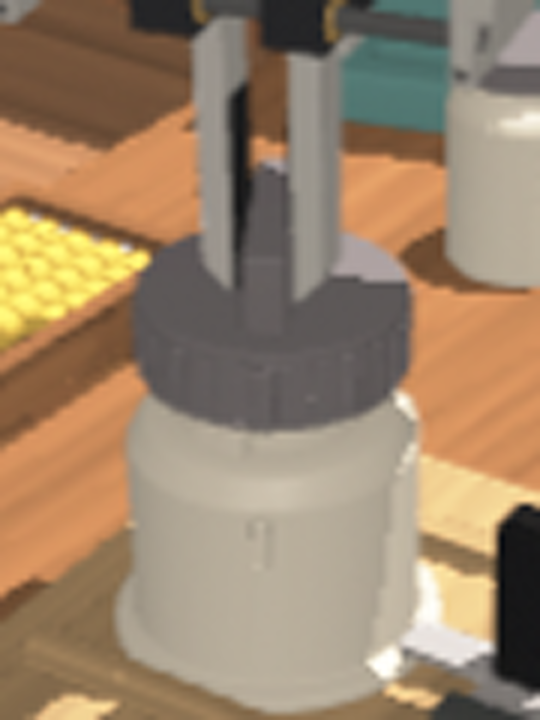

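Call:
play_rows --twist '[[0,0,0],[0,0,0],[0,0,0],[0,0,0],[0,0,0],[0,0,0],[0,0,0],[0,0,0],[0,0,0],[0,0,0],[0,0,0],[0,0,0]]' --travel '[[0,0,0.02],[0,0,0.02],[0,0,0],[0,0,0.2],[0,0,0.5],[0,0,0.8],[0,0,0.6],[-0.4,0.5,0],[-0.4,0.6,0],[-0.4,0.6,0],[-0.4,0.6,0],[-0.4,0.6,0]]' --grip '[0.2,0.1,0,0,0,0,0,0,0,0,0,0]'

```text
time_s: 21.95
ee_pos: [0.5172, 0.1688, 0.2517]
eef_rot: [-1.57, -0.0, -1.304]
force: [0.7, 0.6, 0.0]
grip_width: 0.0469
```

Call:
play_rows --twist '[[0,0,0],[0,0,0],[0,0,0],[0,0,0]]' --travel '[[-0.4,0.6,0],[-0.4,0.6,0],[-0.2,0.2,0],[0,0,0]]' --grip '[0,0,0,0]'

```text
time_s: 22.35
ee_pos: [0.4675, 0.2387, 0.2516]
eef_rot: [-1.57, 0.0, -1.302]
force: [1.0, -1.4, -0.7]
grip_width: 0.0471
```

```bash
python3 - <<'E'
from fitlid import *
s=ctrl.camera('side');t=ctrl.camera('top');o=ctrl.get_obs();print(o['ee_pos'],o['force'])
cv2.imwrite("pics/f_top_full.png",t["img"][...,::-1]); cv2.imwrite("pics/f_side_full.png",s["img"][...,::-1])
save(s,"f_side.png",(240,150,390,310),3.7); save(t,"f_top.png",(290,160,420,280),5)
E
```

```text
[0.46864076 0.23718062 0.25121324] [-0.03967832 -0.1800417  -0.55937061]
```

View pics/f_side.png

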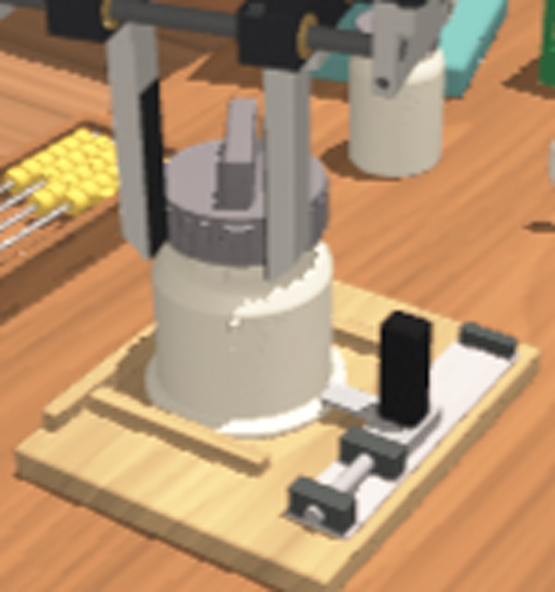

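View pics/f_top.png

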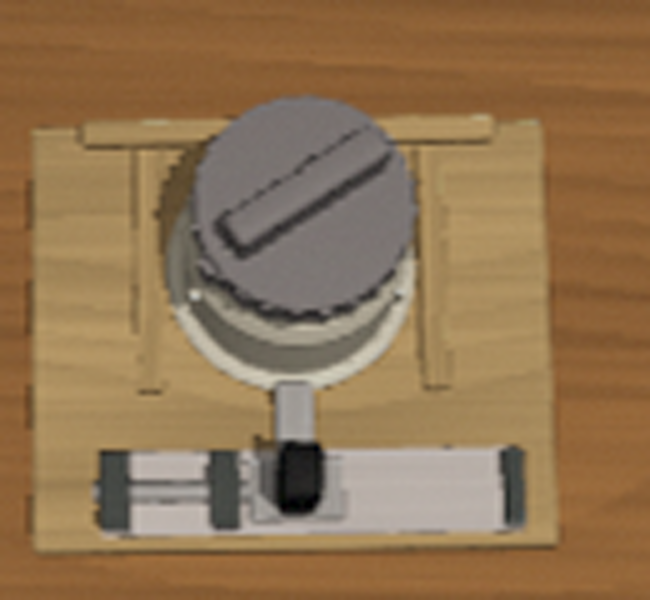

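View pics/f_top_full.png

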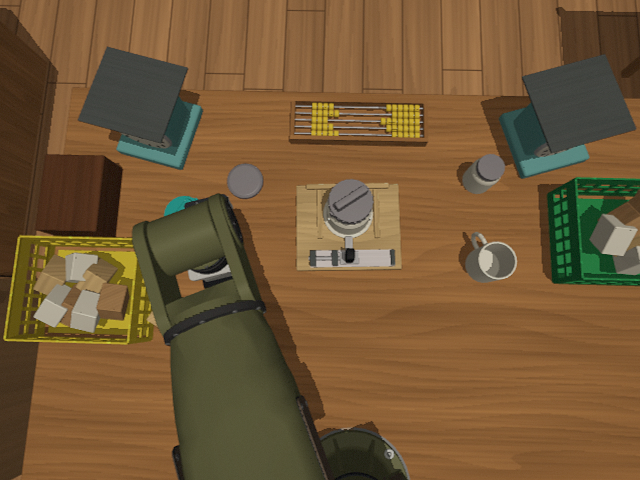

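```bash
python3 - <<'E'
from fitlid import *
t=ctrl.camera('top');s=ctrl.camera('side')
def A(c,a,b,off,S,z):
    p=[atz(c,(np.array(q)/S+off-.4),z) for q in(a,b)]; d=p[1]-p[0]; print(np.degrees(np.arctan2(d[1],d[0])),np.round(p,4).tolist())
for z in(.189,.194): 
    A(t,(240,235),(388,146),[290,160],5,z); A(t,(218,218),(365,126),[290,160],5,z)
for h in(.021,.027):
    r=.153+h-.0455
    q=np.array([proj(s,p) for p in cyl(.6202,.0261,r,r+.0305,.047)]); print(h,"bottom row",q[:,1].max())
im=s["img"][...,::-1][160:260,270:340]; cv2.imwrite("pics/g.png",cv2.resize(im,None,fx=6,fy=6,interpolation=cv2.INTER_CUBIC))
im=t["img"][...,::-1][170:230,320:385]; cv2.imwrite("pics/gt.png",cv2.resize(im,None,fx=9,fy=9,interpolation=cv2.INTER_CUBIC))
E
```

```text
-56.90795480571876 [[0.5994, 0.0496, 0.189], [0.6385, -0.0104, 0.189]]
-55.82247344903489 [[0.6063, 0.0588, 0.189], [0.6468, -0.0009, 0.189]]
-56.90795480571866 [[0.5982, 0.0497, 0.194], [0.6371, -0.01, 0.194]]
-55.82247344903486 [[0.6051, 0.0588, 0.194], [0.6454, -0.0005, 0.194]]
0.021 bottom row 222.00083745067533
0.027 bottom row 219.43432064957068
```

View pics/g.png

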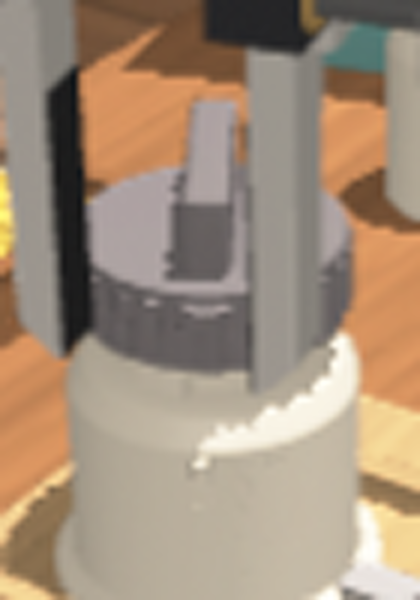

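View pics/gt.png

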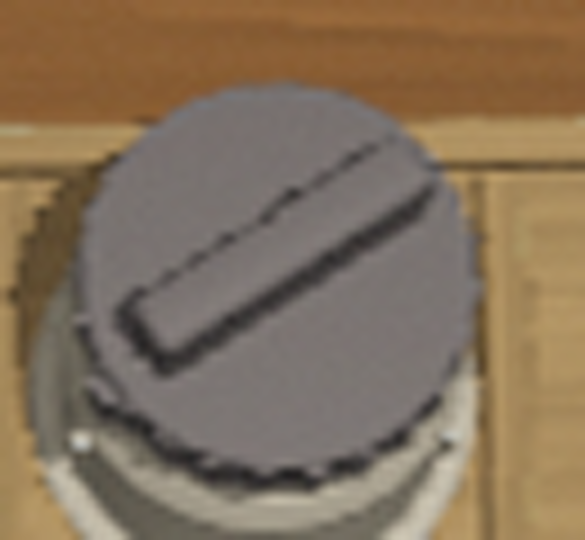

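```bash
python3 -c "
from station import ctrl
print(ctrl.hand_in())"
```

```text
the job is handed in; nothing more can be done
None
```

I slid the lock to its stop, screwed the grey barred lid fully tight on the jar, let go, and handed the job in at about 22.5 s of the 64 s.

- **Lock:** It moved about 44 mm along +y from where it started, then blocked a 30 N push. I took that as the end stop, with the lock having started part-way open. Two things I did not settle: I did not measure the travel directly, and the top view shows about 6–7 mm between the carriage and the dark guide block. I did not push it a second time to check.
- **Lid:** I set it on top of the thread about 40° anticlockwise of mark 1, with the bar about 36 mm above the mouth. Turned anticlockwise, it dropped about 12 mm into the thread start. Turned clockwise, it met the stop at 1.75 N m.
- **Last checks:** In the top view the bar stands at about 123.6°, against 122.1° expected for mark 1. The lid's lower edge in the side view puts the bar centre about 22 mm above the mouth, against 21 mm for tight. Both differences are within my measuring error. The gripper is clear of everything and open, and the loose things I could see had not moved. The arm hid the blue lid, the block and part of the turquoise lid in the last top picture.
- **Disagreements:** The fingertips sat roughly 16–25 mm higher than the stated 8 mm ahead of the TCP, so I set heights by picture and touch instead. The two cameras differed by about 4 mm, so I centred the lid on the jar using the side picture alone.

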